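# Turn over the pump's hand unit and throw its guarded prime switch

## Task

The vacuum pump's hand unit (grey, with a yellow and a black end block) was left lying on its face. Turn it over and lay it face up in the middle of the black mat with the yellow frame, lengthwise along the mat, without letting it fall, and let go of it; then lift the red sprung guard on its face, flip the steel toggle beneath it over towards the black end, and let the guard drop shut, with the unit still lying there on the mat. Leave the two flasks, the beaker, the two board markers and the timer as they stand.

Things in the scene. Friction and masses are not known exactly. Their poses are not given: they have to be found in the camera images.
- unit_center (a point): Centre of the loose hand unit, half-way up: 180 long (x) x 50 wide (y) x 66 mm high (z), about 0.35 kg, heavier at the yellow end. x points from the yellow end block to the black one, z out of the control face. At the start z points down, the unit rests on its two end blocks, the yellow end towards the robot's right, this centre 33 mm above the table. It stands stably on either end.
- yellow_end (a point): Centre of the unit's yellow end block (40 long x 50 wide x 66 mm high), the place to grip, across the 50 mm width; at unit_center x -70 mm; axes as unit_center.
- guard_lip (a point): Middle of the outer edge of the red guard's lip, 82 mm long along the unit's x. With the guard shut at unit_center x +11, y +10, z +16 mm: 23 mm above the control face. Lip: the guard's last 10 mm, turned up at 20 degrees; its edge is 23 mm from the hinge axis and 20 mm above it, so that a sideways push on it towards the hinge also raises the guard.
- guard_hinge (a point): Middle of the guard's hinge axis, which runs along the unit's x on the -y side of the face; at unit_center x +11, y -13, z -4 mm (3 mm above the control face); axes as unit_center.
- guard (a joint): Angle (rad) of the guard, a smooth, slippery red hood 82 long (x), its plate 15 mm above the hinge axis, open at its +y side: 0 shut, 1.9 wide open (the lip rises and swings over to the -y side). A spring always closes it, 0.5 N at the lip when shut, 1.2 N wide open: it drops when nothing holds it, but leans on what is under it.
- toggle_pivot (a point): Foot of the toggle under the guard, on the face's middle line at unit_center x +30, y 0, z -6 mm (control face: z -7); axes as unit_center. The lever is a round steel bat, 16 mm long, 9 mm thick at its tip, which tilts along the unit's x.
- toggle (a joint): Toggle angle, rad: 0 off (leans 0.45 rad towards the yellow end, near side of its tip at unit_center x +20.5, z +4 mm), 0.9 on (leans 0.45 rad towards the black end). It is stiff (1.2 N at the tip) and stays where it is left: push it fully over.
- mat_top (a point): Centre of the top face of the fixed black non-slip rubber mat with a yellow frame line, 220 (x) x 90 (y) x 3 mm thick; z up.
- flask_front: Round flask, 95 mm wide, 152 high; origin at the centre of its underside. Leave alone.
- beaker_600: Glass beaker, 100 mm wide, 116 high; origin at the centre of its underside. Leave alone.
- flask_back: Round flask, 89 mm wide, 150 high; origin at the centre of its underside. Leave alone.
- marker_1: Board marker lying, 137 x 18 x 19 mm; origin at the centre of its underside, x along it. Leave alone.
- marker_2: Board marker lying, 137 x 18 x 19 mm; origin at the centre of its underside, x along it. Leave alone.
- timer: Digital timer on edge, 24 x 62 x 56 mm; origin at the centre of its underside. Leave alone.
- unit: The whole hand unit; origin at the centre of its back (33 mm behind unit_center), axes as unit_center. Yellow end block at x -90 to -50 mm, black one at x +70 to +90, both 50 wide and the full 66 high; between them the body is 46 wide and its control face only 26 mm above the back, 40 mm lower than the blocks.
Things that resemble listed ones, but are neither listed nor needed, are in the scene too. There is more than one size of the part that bears mat_top; the job needs the larger.

How it is judged (in metres and radians):
On the way, in this order (a step that is already met when the one before it is completed fails the run):
1. the unit lies face up on the mat, let go, guard shut and toggle off (angle between unit_center's own z axis and vertical below 0.12 rad and horizontal distance between unit_center and mat_top below 0.03 m and angle between the x axis of unit_center and the x axis of mat_top, either way round below 0.3 rad and z of unit_center in the frame of mat_top below 0.038 m and contact force between the fingers and unit below 0.1 N and value of joint guard below 0.15 rad and value of joint toggle below 0.2 rad), for 0.2 s.
2. the guard is lifted, the toggle still off, the unit on the mat (angle between unit_center's own z axis and vertical below 0.12 rad and horizontal distance between unit_center and mat_top below 0.03 m and angle between the x axis of unit_center and the x axis of mat_top, either way round below 0.3 rad and z of unit_center in the frame of mat_top below 0.038 m and value of joint guard above 0.4 rad and value of joint toggle below 0.3 rad), for 0.05 s.
3. the toggle is flipped on while the guard is up (angle between unit_center's own z axis and vertical below 0.12 rad and horizontal distance between unit_center and mat_top below 0.03 m and angle between the x axis of unit_center and the x axis of mat_top, either way round below 0.3 rad and z of unit_center in the frame of mat_top below 0.038 m and value of joint guard above 0.3 rad and value of joint toggle above 0.7 rad), for 0.05 s.
At the end, for the whole second after the job is handed in: The unit lies face up (within 0.12 rad) and at rest on the mat, its centre within 30 mm of the mat's centre and its length within 0.3 rad of the mat's (either way round), untouched; the guard is shut (under 0.12 rad) and the toggle on (over 0.7 rad) (angle between unit_center's own z axis and vertical below 0.12 rad and horizontal distance between unit_center and mat_top below 0.03 m and angle between the x axis of unit_center and the x axis of mat_top, either way round below 0.3 rad and z of unit_center in the frame of mat_top below 0.038 m and contact force between the fingers and unit below 0.1 N and value of joint guard below 0.12 rad and value of joint toggle above 0.7 rad and linear speed of unit below 0.03 m/s).
It fails at once if the unit falls freely (faster than 0.7 m/s out of the fingers) (linear speed of unit above 0.7 m/s and contact force between the fingers and unit below 0.1 N).
It fails at once if a flask, the beaker, a board marker or the timer is moved by more than 25 mm (distance of any of flask_front, beaker_600, flask_back, marker_1, marker_2, timer from where it was at the start of the episode above 0.025 m).
It also fails if it takes over 72 s, if anything falls off the work surface, if the arm or the gripper's body presses on something with over 40 N, if the wrist force passes 120 N, or if a joint passes its speed limit or range.

## Robot

A 6-joint arm with a two-finger parallel gripper is mounted at the origin on a cart in front of the work surface, level with it; the furniture and walls round the work are solid. World frame = base frame: x ahead of the robot, y to its left, z up, the work surface at z = 0. Lengths are in mm, angles in rad, forces in N, time in s.
With the tool pointing down it reaches from about 400 to 925 mm from the base axis. Payload 12.5 kg.
Tool frame: the origin (TCP) lies between the finger pads; the fingertips stand 25 mm ahead of it and the grasp point (between the pads) lies 6 mm ahead of it; z points along the fingers, y is the line along which they close (so a half turn about z gives the same grasp; the last joint's range is limited). The gripper opens to 95 mm and grips with 3 to 60 N. Pads are 20 mm wide; open, the fingers measure 119 mm over their backs; the gripper's body (75 mm by 180 mm) begins 59 mm behind the grasp point.
Start: joints at [1.214, 0.491, 1.559, -0, 1.092, -0.106], TCP at [155.093, 605.467, 239.661] pointing down, gripper open.
Joint ranges: [-3.1, 3.1], [-0.84, 2.19], [0.05, 2.79], [-1.13, 4.28], [0.06, 2.93], [-2.69, 2.69]. Speed limits (rad/s): [2.22, 2.22, 2.79, 3.14, 3.14, 3.14].

## Interface

Orientations are given as [roll, pitch, yaw] about the fixed x, y, z axes, in that order (R = Rz(yaw) Ry(pitch) Rx(roll)).
In Python, from cell import state, read_camera, job_done, cut_out gives the robot as it stands. The module is installed in compiled form; this text tells all that it offers.
- The arm moves only by the tool jog_arm, never from a script. Its argument "motion" is a list of rows, each a list of 2 entries, a list of its own where there are three numbers: the shift along the tool's x, y, z in mm, then the turn about the tool's z in rad. A call has 1 to 5 rows; each row is the pose to reach, as a shift and turn from the pose commanded when the call began, along the tool's axes at that moment; what a row does not reach only later rows make up. A row lasts 1/10 s, in which the tool goes at most 50 mm and 8.59 degrees, less where a joint would pass 70% of its speed; a pose out of reach is approached as far as the arm can. A call with a gripper value outside its range is refused whole. "grip" is the closure, from 0 (fully open) to 1 (shut), set as the call begins (left out, the last holds). The fingers move at their own pace and stop on an object; the grip force is fixed at half the most. Time passes only in rows, so rows that repeat a pose let the fingers close. It gives the time, the measured TCP pose, the force, the opening and the grip force at its end, in the units of the state.
- state(): the state, without advancing time (a new reading comes with each control period).
- read_camera(name): name is "scene" or "top" or "wrist"; returns a dict with "img" (384x512x3 uint8, blue, green, red), "vertical_fov" (degrees; the focal length in pixels is half the picture's height over the tangent of half this angle, whatever the lens; pixels are square), "cx", "cy" (the principal point, pixels), "extrinsics" (4x4, takes a point from camera to world coordinates). Camera axes: x right, y up, looking along -z (the intrinsics and any distortion apply to the point x, -y, -z); pixel columns grow to the right and rows downward; lengths in mm; the calibration is good to about 2 mm. A picture is of the moment at which its call begins. There is no depth.
- job_done(): hands the job in; it is judged then, once.
Trained networks look in a picture, given as the dict that the camera call returned (one of the last four; its "shot" number tells which), for a name from the list of things; names that differ only in an ending like _2 or _b are one class to them, and where a whole thing is asked for, a point or a joint stands for the part that bears it (a point fixed in the world has none). Each returns a list of dicts, best first, with "p" (0 to 1); they miss things now and then, are a little off and sometimes report something else, mostly with a low value. They report only what shows in the picture. A call takes as long as a camera call. They do not tell look-alikes from the thing itself.
- cut_out(name, picture): "region" (384x512 bool, what is visible of it) and "box" ([left, top, right, bottom] in pixels, round what is visible of it).
The state is a dict: "t": time; "joints": joint angles; "qvel": joint speeds; "tau": joint torques, N m; "eef_pos": TCP position; "tcp_rot": TCP orientation; "ft_force": force on the tool from outside, world axes, zero at the start; "moment": the same for the moment, N m; "opening": opening from 0.0 (shut) to 1.0 (fully open); "grip_force": force on a finger pad.
Only numpy, scipy, OpenCV 4.12 (cv2) and the standard library are available. Lean on these libraries where they do the work, as an engineer would, in place of code of your own. Each camera call takes 0.05 s, during which the arm holds its last target. There are 200 camera calls.

## Working session

There is one attempt and no reset: what is moved stays moved. The work goes in short steps, Python scripts to look and compute and a tool call to move; the robot and the scene stay as the last step left them, time stands still between calls to the robot, and variables do not carry over. Pictures are saved under pics/ and viewed, at most 10 in all, crops included, and the job is handed in when it is done.

Besides the shell and the picture viewer there is one more tool, called as name(argument=value, ...) on one line, values as JSON. jog_arm: Moves the arm, as the interface text tells. Its arguments: {"type":"object","properties":{"motion":{"type":"array"},"grip":{"type":"number"}},"required":["motion"]}

```bash
mkdir -p pics; cat > h.py <<'E'
import numpy as np, cv2
from cell import state, read_camera, cut_out, job_done
def ray(p,u,v):
    f=192/np.tan(np.radians(p["vertical_fov"])/2)
    E=np.array(p["extrinsics"]);d=E[:3,:3]@np.array([(u-p["cx"])/f,-(v-p["cy"])/f,-1.])
    return E[:3,3],d
def at(p,u,v,z):
    o,d=ray(p,u,v);return o+d*(z-o[2])/d[2]
def px(p,X):
    f=192/np.tan(np.radians(p["vertical_fov"])/2)
    E=np.array(p["extrinsics"]);c=E[:3,:3].T@(np.array(X)-E[:3,3])
    return p["cx"]+f*c[0]/-c[2],p["cy"]-f*c[1]/-c[2]
E
python3 - <<'E'
from h import *
s=read_camera("scene");t=read_camera("top")
cv2.imwrite("pics/a.png",cv2.resize(np.vstack([s["img"],t["img"]]),None,fx=.78,fy=.78))
cv2.imwrite("pics/top.png",cv2.resize(t["img"],(800,600)))
for p,n in((s,"scene"),(t,"top")):
  print(n,{k:p[k] for k in p if k not in("img",)})
  for o in["unit","yellow_end","flask_front","beaker_600","marker_1","timer","mat_top"]:
    try:
      for r in cut_out(o,p)[:4]: print(o,round(r["p"],2),r["box"])
    except Exception as e: print(o,e)
print(state())
E
```

```text
scene {'vertical_fov': 54.31909635208716, 'cx': 251.96248198619446, 'cy': 197.56109207191142, 'extrinsics': array([[ 4.30288539e-01,  5.57515858e-01, -7.09949182e-01,
        -3.03415147e+02],
       [-9.02641944e-01,  2.73971143e-01, -3.31929712e-01,
        -4.35229095e+02],
       [ 9.44951068e-03,  7.83655461e-01,  6.21123841e-01,
         8.29301124e+02],
       [ 0.00000000e+00,  0.00000000e+00,  0.00000000e+00,
         1.00000000e+00]]), 'shot': 1}
unit 0.86 [226.8, 206.3, 285.4, 254.6]
unit 0.31 [88.2, 197.6, 115.2, 208.2]
yellow_end 0.84 [228.0, 207.0, 282.9, 250.8]
yellow_end 0.49 [330.5, 197.6, 365.5, 245.7]
flask_front 0.82 [330.4, 198.5, 364.8, 245.9]
flask_front 0.64 [228.2, 209.9, 284.5, 252.8]
beaker_600 0.59 [360.0, 235.7, 404.2, 289.4]
marker_1 0.56 [85.9, 197.3, 115.6, 212.1]
marker_1 0.48 [88.4, 192.1, 124.0, 200.1]
timer 0.67 [243.4, 173.5, 261.3, 186.5]
mat_top 0.8 [140.4, 198.2, 210.0, 226.8]
mat_top 0.21 [225.4, 208.1, 286.7, 251.3]
top {'vertical_fov': 48.86139646569122, 'cx': 251.8842034075904, 'cy': 193.965216681822, 'extrinsics': array([[ 2.98858434e-02, 
[... 739 characters left out ...]
25.7, 227.1]
{'t': 0.8, 'joints': array([ 1.21438034e+00,  4.90879182e-01,  1.55890134e+00, -2.11592536e-05,
        1.09172998e+00, -1.05579795e-01]), 'qvel': array([-1.38075143e-03,  2.17126590e-03,  1.23932992e-03, -9.38642917e-04,
        5.46507549e-04,  5.68385574e-05]), 'tau': array([ 1.35668841e-03, -6.12413621e+01, -2.58433485e+01,  6.93184440e-02,
        4.45424777e-02, -5.36038738e-05]), 'eef_pos': array([155.10608312, 605.45379355, 239.67341741]), 'tcp_rot': array([3.14151294e+00, 2.73306255e-05, 2.89076621e+00]), 'ft_force': array([-0.184238  ,  0.71027373, -0.38292463]), 'moment': array([ 0.05502547,  0.00684365, -0.03057104]), 'grip_force': 0.0, 'opening': 1.0026701287506439}
```

View pics/a.png

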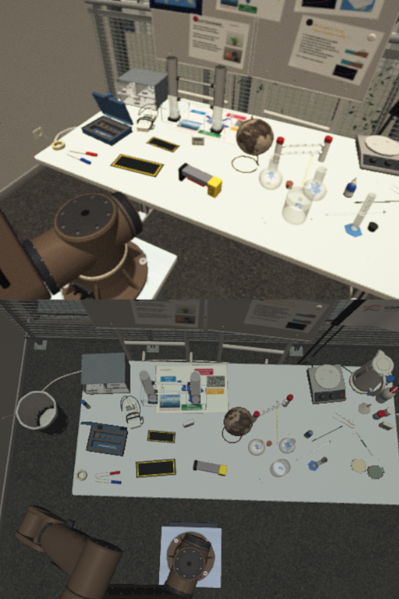

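View pics/top.png

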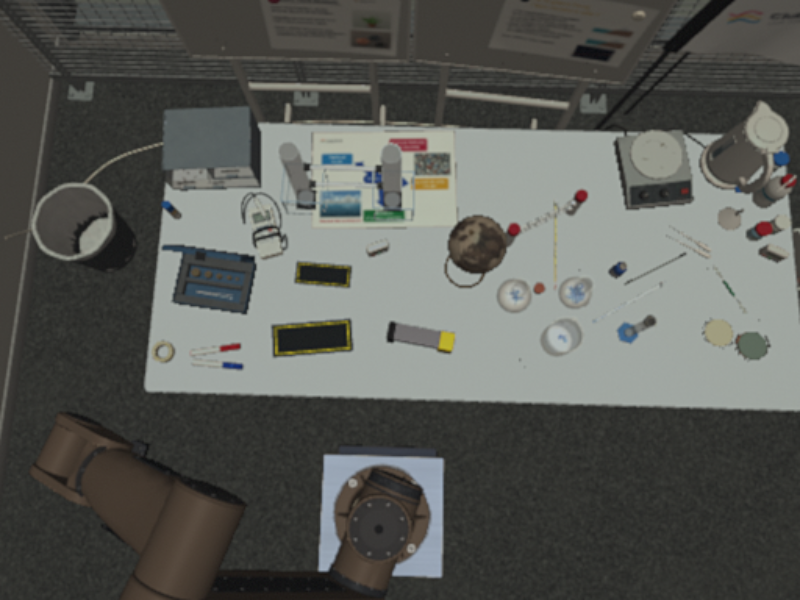

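```bash
python3 - <<'E'
from h import *
t=read_camera("top");s=read_camera("scene")
a=cv2.resize(t["img"][150:240,160:310],None,fx=5,fy=5,interpolation=2)[:, :750]
cv2.imwrite("pics/c.png",a)
def rect(p,name,k,z):
    for r in cut_out(name,p)[:2]:
        m=r["region"].astype(np.uint8);ys,xs=np.nonzero(m)
        P=np.array([at(p,u,v,z)[:2] for u,v in zip(xs,ys)],np.float32)
        print(k,name,round(r["p"],2),"minrect",cv2.minAreaRect(P),"mean",P.mean(0))
for p,k in((t,"top"),(s,"scene")):
    rect(p,"unit",k,50);rect(p,"yellow_end",k,60);rect(p,"mat_top",k,3)
for n in["marker_1","timer","flask_front"]: rect(t,n,"top",10)
E
```

```text
top unit 0.83 minrect ((467.5611267089844, -86.49913024902344), (183.313720703125, 58.68893051147461), 78.67874908447266) mean [465.7567 -89.8716]
top yellow_end 0.79 minrect ((467.4388427734375, -89.51313018798828), (175.73692321777344, 60.616641998291016), 78.67720031738281) mean [465.80563  -92.533104]
top mat_top 0.79 minrect ((462.4459228515625, 207.1355743408203), (90.02074432373047, 214.73373413085938), 6.2765069007873535) mean [461.92978 206.09732]
top mat_top 0.6 minrect ((642.4973754882812, 186.42825317382812), (153.17225646972656, 64.74406433105469), 86.90897369384766) mean [643.0597 184.4465]
scene unit 0.63 minrect ((451.7936096191406, -92.3426284790039), (213.75669860839844, 103.72504425048828), 80.19071960449219) mean [454.2767  -98.08449]
scene yellow_end 0.64 minrect ((440.5713806152344, -94.533203125), (209.776123046875, 98.71377563476562), 80.14381408691406) mean [ 443.9044   -100.300865]
scene mat_top 0.87 minrect ((460.4022216796875, 207.73789978027344), (97.30844116210938, 223.14598083496094), 5.821240425109863) mean [459.06464 205.44547]
scene mat_top 0.81 minrect ((639.7054443359375, 189.21304321289062), (158.0836639404297, 66.99364471435547), 84.92034912109375) mean [639.3465  187.45264]
```

View pics/c.png

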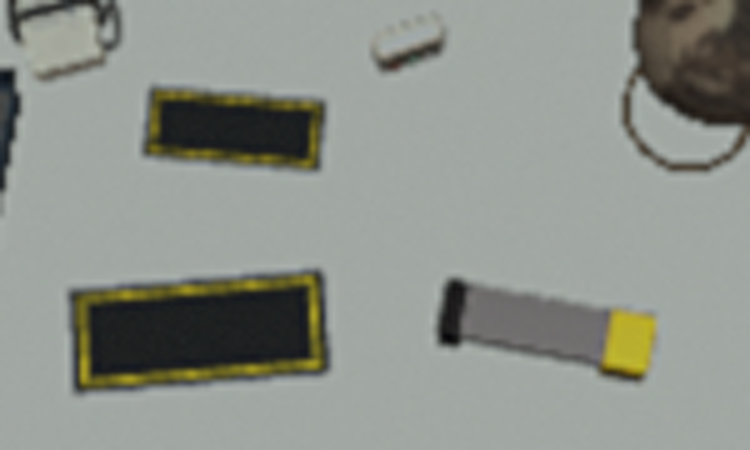

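```bash
cat >> h.py <<'E'
def plan(W,start=None):
    "W rows: x,y,z,yaw ; prints tool-frame shift+turn per leg"
    if start is None:
        s=state();start=[*s["eef_pos"],s["tcp_rot"][2]]
    a=np.array(start,float)
    for w in W:
        w=np.array(w,float);d=w-a;c,sn=np.cos(a[3]),np.sin(a[3])
        print([[round(d[0]*c+d[1]*sn,1),round(d[0]*sn-d[1]*c,1),round(-d[2],1)],round(-d[3],3)]);a=w
E
python3 -c "
from h import *
plan([[330,450,240,2.4],[430,240,240,1.9],[455,10,240,1.5],[453,-120,240,1.374]])"
```

```text
[[np.float64(-208.0), np.float64(-107.2), np.float64(-0.4)], np.float64(0.491)]
[[np.float64(-215.6), np.float64(-87.3), np.float64(-0.0)], np.float64(0.5)]
[[np.float64(-225.7), np.float64(-50.7), np.float64(-0.0)], np.float64(0.4)]
[[np.float64(-129.8), np.float64(7.2), np.float64(-0.0)], np.float64(0.126)]
```

jog_arm(motion=[[[-208,-107,0],0.49],[[-208,-107,0],0.49],[[-208,-107,0],0.49],[[-208,-107,0],0.49],[[-208,-107,0],0.49]], grip=0)

```text
t: 1.85
eef_pos: [331.9, 448.2, 239.8]
tcp_rot: [3.141, 0.0, 2.398]
ft_force: [0.4, 1.0, -0.4]
opening: 1.003
grip_force: 0.0
```

jog_arm(motion=[[[-216,-87,0],0.5],[[-216,-87,0],0.5],[[-216,-87,0],0.5],[[-216,-87,0],0.5],[[-216,-87,0],0.5]])

```text
t: 2.35
eef_pos: [431.6, 237.7, 239.9]
tcp_rot: [3.141, 0.0, 1.898]
ft_force: [-0.2, 0.7, 0.4]
opening: 1.0
grip_force: 0.0
```

jog_arm(motion=[[[-226,-51,0],0.4],[[-226,-51,0],0.4],[[-226,-51,0],0.4],[[-226,-51,0],0.4],[[-226,-51,0],0.4]])

```text
t: 2.85
eef_pos: [455.7, 7.1, 239.9]
tcp_rot: [3.141, 0.0, 1.499]
ft_force: [0.8, 0.1, -0.1]
opening: 0.999
grip_force: 0.0
```

jog_arm(motion=[[[-130,7,0],0.126],[[-130,7,0],0.126],[[-130,7,0],0.126],[[-130,7,0],0.126],[[-130,7,0],0.126]])

```text
t: 3.35
eef_pos: [453.4, -120.6, 239.5]
tcp_rot: [-3.141, -0.0, 1.373]
ft_force: [-0.4, 0.1, -0.7]
opening: 0.998
grip_force: 0.0
```

```bash
python3 - <<'E'
from h import *
w=read_camera("wrist");s=state();print(s["eef_pos"],s["tcp_rot"],s["joints"],s["t"])
cv2.imwrite("pics/w1.png",w["img"])
for n in["unit","yellow_end"]:
  for r in cut_out(n,w)[:2]: print(n,r["p"],r["box"])
h=cv2.cvtColor(w["img"],cv2.COLOR_BGR2HSV)
m=cv2.inRange(h,(20,130,90),(35,255,255))
n,l,st,c=cv2.connectedComponentsWithStats(m);k=1+st[1:,4].argmax();print(st[k],c[k])
ys,xs=np.nonzero(l==k)
P=np.array([at(w,u,v,66)[:2] for u,v in zip(xs,ys)],np.float32);print(cv2.minAreaRect(P),P.mean(0))
E
```

```text
[ 453.41876098 -119.89793192  239.57080176] [-3.14132849e+00 -2.87885692e-04  1.37443462e+00] [-3.99612708e-01  2.70214526e-01  1.92669535e+00  2.82094976e-04
  9.44999638e-01 -2.03416308e-01] 3.4
unit 0.8 [235.1, 59.5, 283.5, 225.4]
yellow_end 0.8 [229.9, 59.1, 285.8, 224.8]
[ 242  194   43   32 1326] [263.17043741 209.4494721 ]
((454.942138671875, -158.42640686035156), (37.7217903137207, 48.57521057128906), 78.68052673339844) [ 455.01062 -158.17525]
```

View pics/w1.png

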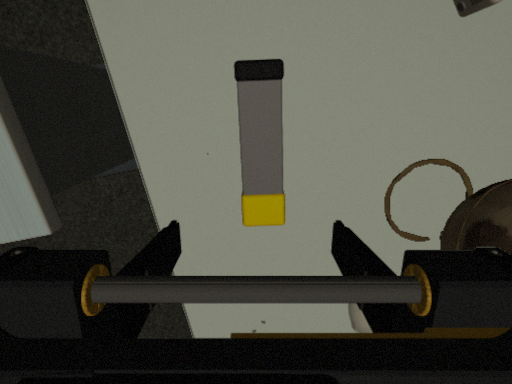

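```bash
python3 -c "
from h import *
plan([[454.5,-160.5,120,1.373],[454.5,-160.5,40,1.373]])"
```

```text
[[np.float64(-40.2), np.float64(8.9), np.float64(119.7)], np.float64(0.003)]
[[np.float64(0.0), np.float64(0.0), np.float64(80.0)], np.float64(-0.0)]
```

jog_arm(motion=[[[-40,9,0],0],[[-40,9,50],0],[[-40,9,100],0],[[-40,9,120],0],[[-40,9,120],0]])

```text
t: 4.0
eef_pos: [453.8, -159.8, 117.4]
tcp_rot: [-3.137, -0.001, 1.376]
ft_force: [0.1, -0.0, 0.7]
opening: 0.998
grip_force: 0.0
```

jog_arm(motion=[[[0,0,40],0],[[0,0,60],0],[[0,0,80],0],[[0,0,80],0],[[0,0,80],0]])

```text
t: 4.5
eef_pos: [455.3, -161.0, 40.8]
tcp_rot: [3.141, 0.0, 1.376]
ft_force: [0.1, 0.4, 0.8]
opening: 0.999
grip_force: 0.0
```

jog_arm(motion=[[[0,0,0],0],[[0,0,0],0],[[0,0,0],0],[[0,0,0],0],[[0,0,0],0]], grip=0.5)

```text
t: 5.0
eef_pos: [454.7, -161.3, 39.8]
tcp_rot: [3.141, -0.0, 1.375]
ft_force: [0.1, 0.5, -1.2]
opening: 0.635
grip_force: 0.0
```

jog_arm(motion=[[[0,0,0],0],[[0,0,0],0],[[0,0,0],0],[[0,0,0],0],[[0,0,0],0]])

```text
t: 5.5
eef_pos: [454.5, -161.2, 39.6]
tcp_rot: [-3.141, -0.0, 1.375]
ft_force: [-1.7, -0.2, 3.0]
opening: 0.529
grip_force: 29.7
```

jog_arm(motion=[[[0,0,-10],0],[[1,0,-20],0],[[2,0,-30],0],[[4,0,-40],0],[[4,0,-40],0]])

```text
t: 6.0
eef_pos: [456.0, -157.3, 81.2]
tcp_rot: [3.139, 0.001, 1.375]
ft_force: [0.3, 0.5, -3.0]
opening: 0.528
grip_force: 29.6
```

```bash
python3 - <<'E'
from h import *
s=state();print(s["ft_force"],s["moment"],s["grip_force"])
p=read_camera("scene")
u,v=map(int,px(p,[465,-90,60]))
cv2.imwrite("pics/s2.png",cv2.resize(p["img"][v-60:v+60,u-80:u+80],None,fx=4,fy=4,interpolation=2))
E
```

```text
[ 0.3073129   0.53050884 -2.97029695] [-0.24144726  0.11074201 -0.05119786] 29.62771475315094
```

View pics/s2.png

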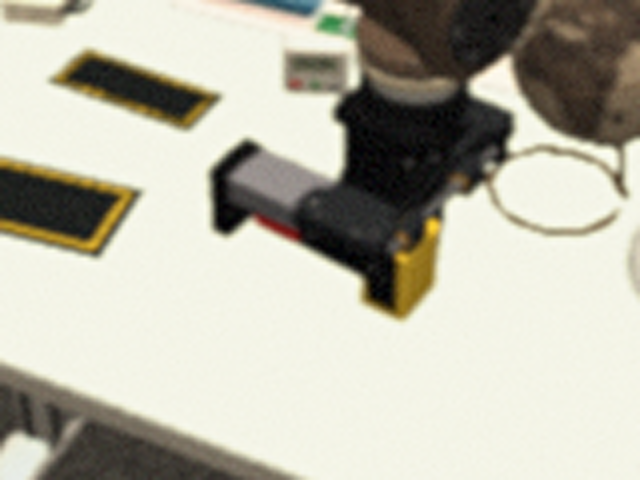

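jog_arm(motion=[[[-1,0,10],0],[[-2,0,22],0],[[-2,0,22],0],[[-2,0,22],0],[[-2,0,22],0]])

```text
t: 6.55
eef_pos: [455.0, -159.3, 57.4]
tcp_rot: [-3.141, -0.0, 1.375]
ft_force: [-0.1, 0.6, -2.7]
opening: 0.532
grip_force: 29.6
```

jog_arm(motion=[[[0,0,0],0],[[0,0,0],0],[[0,0,0],0]], grip=0.474)

```text
t: 6.85
eef_pos: [455.1, -159.3, 57.8]
tcp_rot: [3.141, 0.0, 1.375]
ft_force: [-0.3, 0.2, -3.2]
opening: 0.532
grip_force: 28.6
```

```bash
python3 - <<'E'
from h import *
s=state();print(s["eef_pos"],s["ft_force"],s["moment"],s["grip_force"],s["opening"])
E
```

```text
[ 455.10494411 -159.30330211   57.79747569] [-0.32243276  0.21696548 -3.16798917] [-0.23412113  0.07355075 -0.04583254] 28.566285967826843 0.531785721141006
```

jog_arm(motion=[[[0,0,0],0],[[0,0,0],0]], grip=0.47)

```text
t: 7.05
eef_pos: [455.1, -159.3, 57.7]
tcp_rot: [3.141, -0.0, 1.375]
ft_force: [-0.2, -0.5, -1.5]
opening: 0.533
grip_force: 11.5
```

jog_arm(motion=[[[0,0,0],0],[[0,0,0],0]], grip=0.466)

```text
t: 7.25
eef_pos: [455.2, -159.3, 57.8]
tcp_rot: [3.141, -0.0, 1.375]
ft_force: [1.4, -0.5, 0.2]
opening: 0.533
grip_force: 0.0
```

jog_arm(motion=[[[0,0,18],0],[[0,0,18],0],[[0,0,18],0]])

```text
t: 7.55
eef_pos: [455.0, -159.3, 39.7]
tcp_rot: [-3.141, -0.0, 1.375]
ft_force: [-0.7, -0.5, 0.7]
opening: 0.534
grip_force: 0.0
```

jog_arm(motion=[[[0,0,0],0],[[0,0,0],0],[[0,0,0],0]], grip=0.47)

```text
t: 7.85
eef_pos: [455.1, -159.3, 40.0]
tcp_rot: [3.141, 0.0, 1.375]
ft_force: [-0.8, -0.3, 0.5]
opening: 0.528
grip_force: 0.0
```

jog_arm(motion=[[[0,0,-10],0],[[1,0,-20],0],[[3,0,-30],0],[[4,0,-40],0],[[4,0,-40],0]])

```text
t: 8.35
eef_pos: [456.0, -155.2, 81.2]
tcp_rot: [3.14, 0.0, 1.375]
ft_force: [-2.3, 0.4, 2.7]
opening: 0.529
grip_force: 1.5
```

```bash
python3 - <<'E'
from h import *
s=state();print(s["ft_force"],s["moment"],s["grip_force"])
p=read_camera("scene")
u,v=map(int,px(p,[465,-90,60]))
cv2.imwrite("pics/s3.png",cv2.resize(p["img"][v-60:v+60,u-80:u+80],None,fx=4,fy=4,interpolation=2))
E
```

```text
[-2.33334308  0.39349308  2.66879809] [0.05260145 0.66925734 0.03185458] 1.5231379866600037
```

View pics/s3.png

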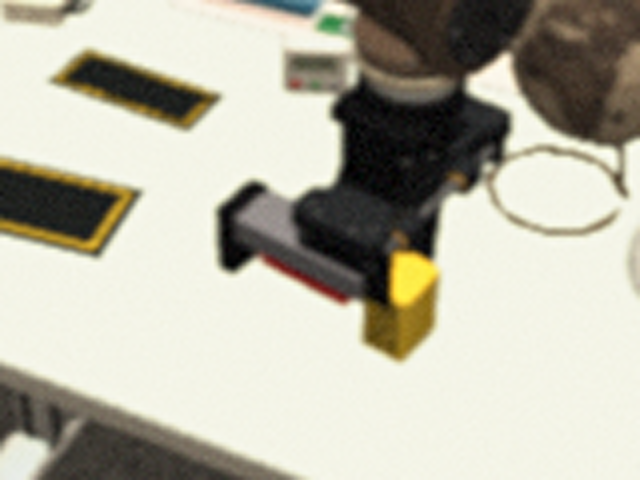

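jog_arm(motion=[[[-4,0,20],0],[[-4,0,40],0],[[-4,0,40],0],[[-4,0,40],0]], grip=0.45)

```text
t: 8.8
eef_pos: [455.0, -159.3, 39.5]
tcp_rot: [-3.141, -0.0, 1.375]
ft_force: [0.7, 0.4, -0.1]
opening: 0.552
grip_force: 0.0
```

jog_arm(motion=[[[0,0,0],0],[[0,0,0],0],[[0,0,0],0],[[0,0,0],0]], grip=0.474)

```text
t: 9.2
eef_pos: [455.1, -159.3, 40.2]
tcp_rot: [3.141, 0.0, 1.375]
ft_force: [-1.5, 0.1, 7.2]
opening: 0.527
grip_force: 7.7
```

jog_arm(motion=[[[0,0,-5],0],[[0,0,-10],0],[[0,0,-15],0],[[0,0,-20],0],[[0,0,-20],0]])

```text
t: 9.7
eef_pos: [455.3, -159.4, 60.3]
tcp_rot: [3.14, 0.0, 1.375]
ft_force: [-0.5, -0.9, -1.4]
opening: 0.525
grip_force: 1.9
```

jog_arm(motion=[[[0,0,0],0],[[0,0,0],0]], grip=0.471)

```text
t: 9.9
eef_pos: [455.1, -159.4, 59.6]
tcp_rot: [3.141, -0.0, 1.375]
ft_force: [1.3, -1.0, 0.1]
opening: 0.528
grip_force: 0.1
```

jog_arm(motion=[[[0,0,20],0],[[0,0,20],0],[[0,0,20],0]], grip=0.46)

```text
t: 10.2
eef_pos: [454.9, -159.3, 39.5]
tcp_rot: [-3.141, -0.0, 1.375]
ft_force: [-0.8, 0.0, -0.0]
opening: 0.541
grip_force: 0.0
```

jog_arm(motion=[[[0,0,0],0],[[0,0,0],0],[[0,0,0],0]], grip=0.477)

```text
t: 10.5
eef_pos: [455.1, -159.3, 40.0]
tcp_rot: [3.141, 0.0, 1.375]
ft_force: [-0.1, -0.0, 3.4]
opening: 0.524
grip_force: 17.8
```

jog_arm(motion=[[[0,0,-5],0],[[0,0,-10],0],[[0,0,-15],0],[[0,0,-20],0],[[0,0,-20],0]])

```text
t: 11.0
eef_pos: [455.3, -159.4, 60.4]
tcp_rot: [3.14, 0.0, 1.375]
ft_force: [0.2, 0.4, -3.5]
opening: 0.525
grip_force: 17.8
```

jog_arm(motion=[[[0,0,0],0],[[0,0,0],0],[[0,0,0],0]])

```text
t: 11.3
eef_pos: [454.9, -159.3, 59.4]
tcp_rot: [-3.141, -0.0, 1.375]
ft_force: [-0.7, -0.1, -2.6]
opening: 0.526
grip_force: 17.8
```

```bash
python3 - <<'E'
from h import *
s=state();print(s["ft_force"],s["moment"],s["grip_force"],s["opening"])
E
```

```text
[-0.65344143 -0.0957753  -2.5799272 ] [-0.24582552  0.06719377 -0.03049214] 17.811636328697205 0.5256572522000491
```

jog_arm(motion=[[[0,0,0],0],[[0,0,0],0]], grip=0.4755)

```text
t: 11.5
eef_pos: [455.0, -159.3, 59.5]
tcp_rot: [-3.141, -0.0, 1.375]
ft_force: [-0.2, 1.0, -2.0]
opening: 0.528
grip_force: 8.7
```

```bash
python3 - <<'E'
from h import *
s=state();print(s["ft_force"],s["moment"],s["grip_force"],s["opening"])
E
```

```text
[-0.17507555  0.95579262 -2.04471441] [-0.24179094  0.07769874 -0.02061609] 8.698570132255554 0.528190435548427
```

jog_arm(motion=[[[3,0,-10],0],[[7,0,-20],0],[[13,0,-30],0],[[19,0,-40],0],[[19,0,-40],0]])

```text
t: 12.0
eef_pos: [459.3, -140.0, 101.2]
tcp_rot: [3.139, 0.0, 1.376]
ft_force: [0.2, -0.7, -2.2]
opening: 0.524
grip_force: 8.3
```

```bash
python3 - <<'E'
from h import *
s=state();print(s["eef_pos"],s["ft_force"],s["moment"],s["grip_force"],s["opening"])
p=read_camera("scene")
u,v=map(int,px(p,[465,-90,60]))
cv2.imwrite("pics/s4.png",cv2.resize(p["img"][v-60:v+60,u-80:u+80],None,fx=4,fy=4,interpolation=2))
E
```

```text
[ 459.34240073 -140.02637779  101.24910941] [ 0.17545427 -0.74109515 -2.15621066] [-0.23104906  0.1562744  -0.00226529] 8.254128992557526 0.524339162881198
```

View pics/s4.png

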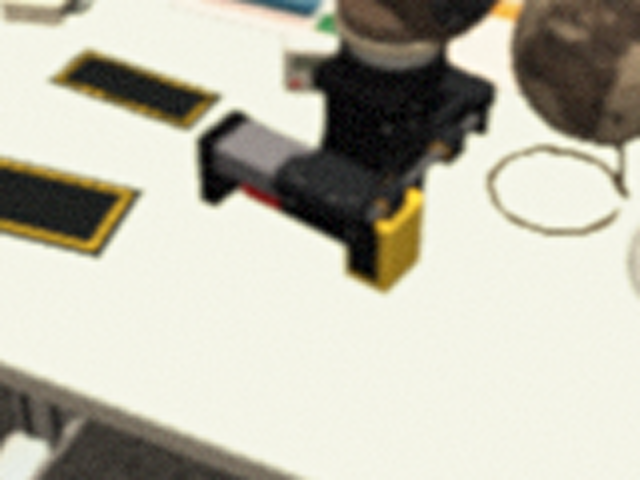

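jog_arm(motion=[[[-8,0,22],0],[[-17,0,44],0],[[-17,0,44],0],[[-17,0,44],0]])

```text
t: 12.45
eef_pos: [455.2, -157.2, 55.5]
tcp_rot: [-3.14, -0.0, 1.374]
ft_force: [0.1, -0.9, -1.8]
opening: 0.525
grip_force: 8.3
```

jog_arm(motion=[[[0,0,0],0],[[0,0,0],0]], grip=0.4745)

```text
t: 12.65
eef_pos: [455.7, -157.2, 56.4]
tcp_rot: [3.141, 0.0, 1.375]
ft_force: [1.1, 0.2, -2.0]
opening: 0.528
grip_force: 2.0
```

```bash
python3 - <<'E'
from h import *
s=state();print(s["eef_pos"],s["ft_force"],s["moment"],s["grip_force"],s["opening"])
E
```

```text
[ 455.69674371 -157.16993896   56.39494024] [ 1.09519138  0.24962474 -1.98508896] [-0.1092092   0.08576342  0.00864617] 1.9933389499783516 0.5281000682952853
```

jog_arm(motion=[[[1,0,-4],0],[[2,0,-8],0],[[3,0,-12],0],[[5,0,-16],0],[[6,0,-20],0]])

```text
t: 13.15
eef_pos: [456.6, -151.3, 76.1]
tcp_rot: [3.141, -0.0, 1.375]
ft_force: [-0.5, -0.3, -2.1]
opening: 0.527
grip_force: 1.9
```

```bash
python3 - <<'E'
from h import *
s=state();print(s["eef_pos"],s["ft_force"],s["moment"],s["grip_force"],s["opening"])
p=read_camera("scene")
u,v=map(int,px(p,[465,-90,60]))
cv2.imwrite("pics/s5.png",cv2.resize(p["img"][v-60:v+60,u-80:u+80],None,fx=4,fy=4,interpolation=2))
# profile of red/grey: report yellow blob and dark end location
h=cv2.cvtColor(p["img"],cv2.COLOR_BGR2HSV);m=cv2.inRange(h,(20,130,60),(35,255,255));m[:,:u-40]=0
ys,xs=np.nonzero(m);print("yellow",xs.min(),xs.max(),ys.min(),ys.max(),len(xs))
E
```

```text
[ 456.63854357 -151.25936252   76.10227027] [-0.46522667 -0.33154387 -2.08441988] [-0.08784242  0.06279416 -0.04454961] 1.917208582162857 0.5271635486314448
yellow 215 301 54 244 283
```

jog_arm(motion=[[[2,0,-5],0],[[5,0,-10],0],[[8,0,-15],0],[[11,0,-20],0],[[15,0,-25],0]])

```text
t: 13.7
eef_pos: [459.5, -136.5, 101.1]
tcp_rot: [3.142, -0.0, 1.375]
ft_force: [0.4, -0.5, -1.0]
opening: 0.528
grip_force: 1.9
```

jog_arm(motion=[[[4,0,-5],0],[[8,0,-10],0],[[12,0,-15],0],[[17,0,-20],0],[[17,0,-20],0]])

```text
t: 14.2
eef_pos: [463.0, -119.5, 121.2]
tcp_rot: [3.141, 0.0, 1.375]
ft_force: [-0.4, -0.9, -1.3]
opening: 0.528
grip_force: 1.9
```

```bash
python3 - <<'E'
from h import *
s=state();print(s["eef_pos"],s["ft_force"],s["moment"],s["grip_force"],s["opening"])
p=read_camera("scene")
u,v=map(int,px(p,[465,-90,60]))
cv2.imwrite("pics/s6.png",cv2.resize(p["img"][v-60:v+60,u-80:u+80],None,fx=4,fy=4,interpolation=2))
E
```

```text
[ 463.04906735 -119.53128491  121.23913909] [-0.35650297 -0.90723765 -1.29499451] [-0.17124602  0.15980532  0.02844552] 1.9084562547504902 0.5275039678942796
```

View pics/s6.png

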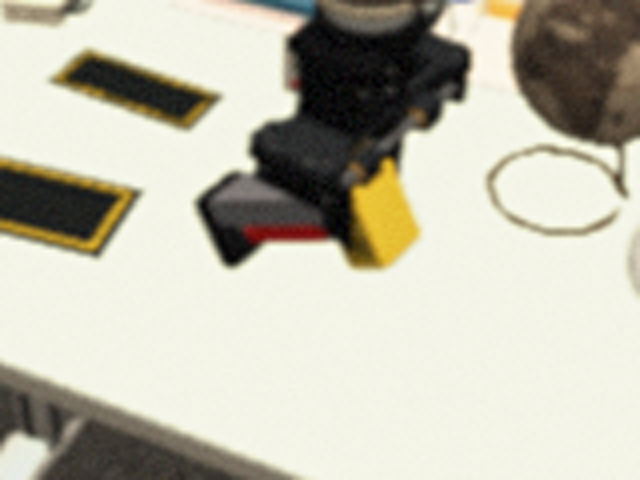

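jog_arm(motion=[[[5,0,-5],0],[[11,0,-10],0],[[17,0,-15],0],[[23,0,-20],0],[[30,0,-24],0]])

```text
t: 14.75
eef_pos: [468.7, -90.1, 145.2]
tcp_rot: [3.141, 0.0, 1.375]
ft_force: [-1.4, -2.2, 0.5]
opening: 0.526
grip_force: 2.3
```

jog_arm(motion=[[[7,0,-4],0],[[14,0,-8],0],[[22,0,-11],0],[[30,0,-14],0],[[30,0,-14],0]])

```text
t: 15.25
eef_pos: [474.7, -60.3, 159.0]
tcp_rot: [3.141, -0.0, 1.376]
ft_force: [-0.6, -1.5, 1.5]
opening: 0.525
grip_force: 2.5
```

```bash
python3 - <<'E'
from h import *
s=state();print(s["eef_pos"],s["ft_force"],s["moment"],s["grip_force"],s["opening"])
E
```

```text
[474.72229978 -60.30848757 159.00824688] [-0.59950479 -1.50140789  1.45114515] [-0.20351852  0.24973574  0.02930041] 2.5479193031787872 0.5250604922938209
```

jog_arm(motion=[[[6,0,-3],0],[[12,0,-5],0],[[18,0,-6],0],[[25,0,-7],0],[[25,0,-7],0]])

```text
t: 15.75
eef_pos: [479.6, -36.0, 165.9]
tcp_rot: [3.141, -0.0, 1.376]
ft_force: [-2.0, -0.3, 4.0]
opening: 0.525
grip_force: 3.5
```

jog_arm(motion=[[[4,0,0],0],[[4,0,0],0]])

```text
t: 15.95
eef_pos: [480.4, -32.6, 165.9]
tcp_rot: [3.141, 0.0, 1.375]
ft_force: [-1.0, -1.1, 6.8]
opening: 0.527
grip_force: 4.7
```

```bash
python3 - <<'E'
from h import *
s=state();print(s["eef_pos"],s["ft_force"],s["moment"],s["grip_force"],s["opening"])
p=read_camera("scene")
u,v=map(int,px(p,[475,-30,80]))
q=read_camera("top");u2,v2=map(int,px(q,[475,-30,80]))
f=lambda a:cv2.resize(a,None,fx=4,fy=4,interpolation=2)
cv2.imwrite("pics/s7.png",np.hstack([f(p["img"][v-60:v+60,u-55:u+55]),f(q["img"][v2-60:v2+60,u2-45:u2+45])]))
E
```

```text
[480.36822108 -32.62278935 165.92406715] [-0.95438182 -1.0963515   6.78795272] [-0.29366544  0.53198571  0.02470492] 4.703621864318848 0.5266157301684834
```

View pics/s7.png

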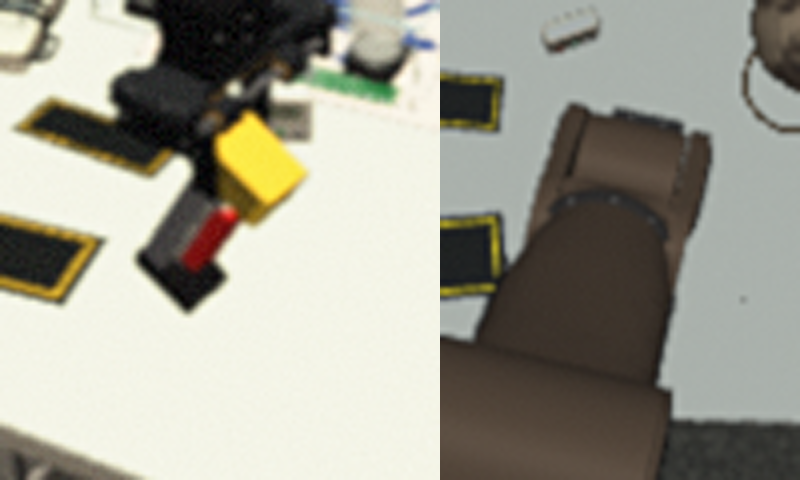

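```bash
python3 - <<'E'
from h import *
p=read_camera("scene");s=state()
u,v=map(int,px(p,[475,-30,80]))
f=lambda X:tuple((np.array(px(p,X))-[u-55,v-60])*4)
g=s["eef_pos"]-[0,0,6]
print("tcp-grasp",f(g),"below on table",f([g[0],g[1],0]))
# image: project corners for tilt a from horizontal; d=direction of unit x (horizontal part along tool x dir)
d=np.array([np.cos(1.375),np.sin(1.375),0]);w=np.array([-d[1],d[0],0])
for a in(60,70,80,90):
    A=np.radians(a);x=d*np.cos(A)-np.array([0,0,np.sin(A)]);z=-d*np.sin(A)-np.array([0,0,np.cos(A)])
    P=lambda X,Y,Z:np.round(f(g+x*(X+70)+w*Y+z*Z)).astype(int)
    print(a,"black face-end near corner",P(90,25,33),P(90,25,-33),P(90,-25,33),"yellow end corners",P(-90,25,33),P(-90,-25,33),P(-90,25,-33), "lowest z",(g+x*160+z*33)[2],(g+x*160-z*33)[2])
E
```

```text
tcp-grasp (np.float64(228.08321198630654), np.float64(155.6235914190279)) below on table (np.float64(229.81317754328666), np.float64(313.79059268638423))
60 black face-end near corner [161 300] [105 241] [199 267] yellow end corners [249 191] [290 158] [186 125] lowest z 4.824630410490013 37.824630410490016
70 black face-end near corner [187 320] [127 268] [226 287] yellow end corners [248 184] [290 150] [180 127] lowest z -1.7487890394922214 20.824540420001924
80 black face-end near corner [215 337] [152 292] [253 302] yellow end corners [246 175] [288 142] [175 130] lowest z -3.4109353289617914 8.049844397055615
90 black face-end near corner [243 349] [178 314] [281 314] yellow end corners [243 167] [285 134] [171 134] lowest z -0.1113049839998175 -0.11130498399981345
```

```bash
cat > fit.py <<'E'
from h import *
from scipy.optimize import least_squares
def fit(p,obs,g,yaw,x0=(np.radians(60),0,0)):
    "obs: list of ((X,Y,Z) unit_center coords, (u,v)). unit x leans along yaw dir; returns angle, centre offset"
    d=np.array([np.cos(yaw),np.sin(yaw),0]);w=np.array([-d[1],d[0],0]);k=np.array([0,0,1.])
    def pts(q):
        A,s,h=q;x=d*np.cos(A)-k*np.sin(A);z=-d*np.sin(A)-k*np.cos(A);c=np.array(g)+d*s+k*h
        return [c+x*(X+70)+w*Y+z*Z for (X,Y,Z),_ in obs],x,z
    r=least_squares(lambda q:np.ravel([np.array(px(p,P))-uv for P,(_,uv) in zip(pts(q)[0],obs)]),x0,x_scale=[.1,10,10])
    A,s,h=r.x;x,z=pts(r.x)[1:]
    off=-(d*s+k*h)
    print("tilt",np.degrees(A),"yellow centre rel grasp: along yaw",s,"up",h,"| grasp in unit x",off@x-70,"z",off@z,"rms px",np.sqrt(np.mean(r.fun**2)))
    return r.x
E
python3 - <<'E'
from fit import *
p=read_camera("scene");s=state();u,v=map(int,px(p,[475,-30,80]))
g=s["eef_pos"]-[0,0,6]
o=[((90,25,33),(188,310)),((90,25,-33),(140,258)),((90,-25,33),(225,275)),((-90,25,33),(255,222)),((-90,-25,33),(305,172))]
o=[(a,np.array(b)/4+[u-55,v-60]) for a,b in o]
fit(p,o,g,1.375)
print(s["moment"],s["ft_force"])
E
```

```text
tilt 61.72782759162702 yellow centre rel grasp: along yaw -17.80288321681412 up -6.083228735801271 | grasp in unit x -66.92502228486796 z -18.560518169896053 rms px 2.3606845907276828
[-0.21612216  0.41128956  0.03368849] [-1.32583888 -1.0987968   5.61343006]
```

jog_arm(motion=[[[6,0,-3],0],[[12,0,-4],0],[[18,0,-4],0],[[24,0,-4],0],[[30,0,-4],0]])

```text
t: 16.65
eef_pos: [486.1, -2.7, 169.6]
tcp_rot: [3.142, -0.0, 1.375]
ft_force: [-0.8, 0.5, 0.0]
opening: 0.526
grip_force: 2.0
```

jog_arm(motion=[[[7,0,0],0],[[14,0,1],0],[[21,0,2],0],[[28,0,3],0],[[28,0,3],0]])

```text
t: 17.15
eef_pos: [491.5, 24.9, 166.4]
tcp_rot: [-3.141, -0.0, 1.376]
ft_force: [0.2, 0.6, -0.2]
opening: 0.523
grip_force: 1.9
```

```bash
python3 - <<'E'
from h import *
s=state();print(s["eef_pos"],s["ft_force"],s["moment"],s["grip_force"],s["opening"])
p=read_camera("scene");np.save("s8.npy",p["img"])
u,v=map(int,px(p,[490,20,80]))
I=p["img"][v-60:v+60,u-70:u+70];h=cv2.cvtColor(I,cv2.COLOR_BGR2HSV)
for n,m in(("yellow",cv2.inRange(h,(20,130,60),(35,255,255))),("red",cv2.inRange(h,(0,130,60),(8,255,255))|cv2.inRange(h,(172,130,60),(180,255,255)))):
    k,l,st,c=cv2.connectedComponentsWithStats(m)
    for i in range(1,k):
        if st[i,4]>25:
            ys,xs=np.nonzero(l==i);b=cv2.boxPoints(cv2.minAreaRect(np.c_[xs,ys].astype(np.float32)));print(n,st[i,4],c[i]+[u-70,v-60],(b+[u-70,v-60]).round(1).tolist())
E
```

```text
[491.52350629  24.94442563 166.38280925] [ 0.17776667  0.61633739 -0.20230737] [-0.00685042  0.10517952 -0.01650625] 1.9340667128562927 0.5232340980229556
yellow 403 [231.84863524 183.94044665] [[215.1, 184.9], [227.7, 168.7], [247.0, 183.5], [234.5, 199.8]]
yellow 74 [201.14864865 184.2027027 ] [[188.8, 182.5], [192.5, 172.6], [221.2, 183.3], [217.5, 193.3]]
yellow 286 [183.4965035 213.4965035] [[153.2, 215.0], [157.2, 198.2], [207.6, 210.4], [203.6, 227.1]]
red 156 [229.46153846 206.66666667] [[224.3, 216.7], [226.9, 195.7], [234.8, 196.7], [232.2, 217.6]]
```

```bash
python3 - <<'E'
from h import *
p=read_camera("scene");s=state();g=s["eef_pos"]-[0,0,6]
d=np.array([np.cos(1.375),np.sin(1.375),0]);w=np.array([-d[1],d[0],0]);k=np.array([0,0,1.])
for a in(75,80,85,90,95):
  A=np.radians(a);x=d*np.cos(A)-k*np.sin(A);z=-d*np.sin(A)-k*np.cos(A)
  q=[np.array(px(p,g+x*(X+67)+z*(Z+18.6))) for X,Z in((-30,14),(52,14))]
  hull=cv2.convexHull(np.array([px(p,g+x*(X+67)+w*Y+z*(Z+18.6)) for X in(-90,-50) for Y in(-25,25) for Z in(-33,33)],np.float32)).reshape(-1,2)
  print(a,"red axis",q[0].round(1),q[1].round(1),"yellow hull box",hull.min(0),hull.max(0),"lowz",(g+x*157+z*51.6)[2],(g+x*157-z*14.4)[2])
I=p["img"];u,v=230,200
c=cv2.resize(I[v-55:v+45,u-60:u+50],None,fx=5,fy=5,interpolation=2);cv2.imwrite("pics/s8.png",c)
E
```

```text
75 red axis [231.8 196.9] [227.3 213.7] yellow hull box [216.00253 170.99757] [245.47607 200.20859] lowz -4.496179889347426 12.585877087418943
80 red axis [232.7 196.8] [229.8 214.9] yellow hull box [216.32225 170.96062] [245.21144 199.44914] lowz -3.0658256252038925 8.394954100813514
85 red axis [233.6 196.6] [232.4 215.9] yellow hull box [216.6726  170.98459] [244.83434 198.5863 ] lowz -0.3905663608568277 5.361712660488609
90 red axis [234.5 196.4] [235.  216.6] yellow hull box [216.39635 171.06908] [244.3893  197.62584] lowz 3.50923756532637 3.509237565326374
95 red axis [235.2 196. ] [237.5 217.1] yellow hull box [215.92099 171.21315] [244.72148 196.57436] lowz 8.603906290701499 2.8516272693560536
```

jog_arm(motion=[[[6,0,1],0],[[12,0,2],0],[[18,0,4],0],[[22,0,5],0],[[22,0,5],0]])

```text
t: 17.75
eef_pos: [495.8, 46.3, 161.4]
tcp_rot: [-3.141, -0.0, 1.375]
ft_force: [-0.7, 0.5, -0.4]
opening: 0.526
grip_force: 2.0
```

jog_arm(motion=[[[0,0,0],0],[[0,0,0],0],[[0,0,0],0]], grip=0.5)

```text
t: 18.05
eef_pos: [495.6, 45.5, 161.5]
tcp_rot: [-3.141, -0.0, 1.375]
ft_force: [-0.3, 0.3, -2.4]
opening: 0.523
grip_force: 30.0
```

```bash
cat > look.py <<'E'
from h import *
s=state();print(s["eef_pos"],s["tcp_rot"][2],s["ft_force"],s["moment"],s["grip_force"],s["opening"])
p=read_camera("scene")
u,v=map(int,px(p,s["eef_pos"]-[0,0,60]))
I=p["img"][v-70:v+70,u-90:u+90];h=cv2.cvtColor(I,cv2.COLOR_BGR2HSV)
for n,m in(("yellow",cv2.inRange(h,(20,130,60),(35,255,255))),("red",cv2.inRange(h,(0,130,60),(8,255,255))|cv2.inRange(h,(172,130,60),(180,255,255)))):
    k,l,st,c=cv2.connectedComponentsWithStats(m)
    for i in range(1,k):
        if st[i,4]>25:
            ys,xs=np.nonzero(l==i);b=cv2.boxPoints(cv2.minAreaRect(np.c_[xs,ys].astype(np.float32)));print(n,st[i,4],(c[i]+[u-90,v-70]).round(1),(b+[u-90,v-70]).round(1).tolist())
cv2.imwrite("pics/last.png",cv2.resize(I,None,fx=4,fy=4,interpolation=2))
E
python3 look.py
```

```text
[495.64740236  45.53009614 161.54754443] 1.3746078357227218 [-0.25600733  0.31757953 -2.43867076] [-0.07632388  0.08211348  0.030988  ] 29.999639689922333 0.5227012876876578
yellow 390 [226.6 182.1] [[216.0, 170.0], [238.0, 170.0], [238.0, 193.0], [216.0, 193.0]]
yellow 60 [200.2 184.9] [[188.8, 182.5], [192.0, 174.1], [216.8, 183.4], [213.7, 191.9]]
yellow 368 [176.5 212.3] [[142.8, 211.9], [146.9, 195.2], [208.1, 210.5], [203.9, 227.2]]
red 27 [305.5 149.9] [[300.5, 149.9], [301.1, 147.5], [310.5, 149.9], [309.9, 152.2]]
red 174 [227.4 205.7] [[223.0, 195.0], [231.0, 195.0], [231.0, 217.0], [223.0, 217.0]]
```

View pics/last.png

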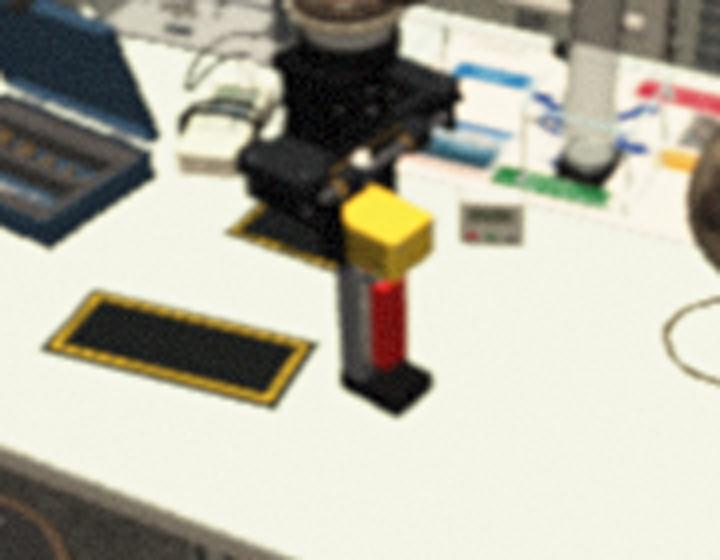

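```bash
python3 - <<'E'
from fit import *
p=read_camera("scene");s=state();u,v=map(int,px(p,s["eef_pos"]-[0,0,60]))
g=s["eef_pos"]-[0,0,6]
o=[((90,25,33),(397,415)),((90,-25,33),(432,383)),((90,25,-33),(344,382)),((-90,25,-33),(343,205)),((-90,25,33),(389,243)),((-90,-25,33),(432,221)),((-90,-25,-33),(378,185))]
o=[(a,np.array(b)/4+[u-90,v-70]) for a,b in o]
for y in(1.275,1.375,1.475):fit(p,o,g,y,(1.5,0,0))
E
```

```text
tilt 87.63614279876805 yellow centre rel grasp: along yaw -31.195316039571516 up 10.12354655597706 | grasp in unit x -58.59840519547995 z -30.751220684605745 rms px 1.570241764833622
tilt 87.23995183420571 yellow centre rel grasp: along yaw -28.293632381999895 up 6.735293210010753 | grasp in unit x -61.910088268418995 z -27.93648396215597 rms px 1.7096500284994487
tilt 86.80292925524839 yellow centre rel grasp: along yaw -26.177866528243587 up 3.8963831227990835 | grasp in unit x -64.64972949790302 z -25.919820658418153 rms px 2.0613371964456775
```

jog_arm(motion=[[[0,0,0],0],[[0,0,0],0],[[0,0,0],0]], grip=0.38)

```text
t: 18.45
eef_pos: [495.8, 45.7, 161.8]
tcp_rot: [3.141, -0.0, 1.375]
ft_force: [0.2, -0.3, -0.0]
opening: 0.617
grip_force: 0.0
```

jog_arm(motion=[[[-9,0,-2],0],[[-18,0,-4],0],[[-27,0,-5],0],[[-27,0,-5],0]])

```text
t: 18.85
eef_pos: [490.3, 18.0, 166.9]
tcp_rot: [3.141, -0.0, 1.373]
ft_force: [0.4, -0.4, -0.7]
opening: 0.618
grip_force: 0.0
```

jog_arm(motion=[[[0,0,0],0],[[0,0,0],0],[[0,0,0],0],[[0,0,0],0]], grip=0.5)

```text
t: 19.25
eef_pos: [490.5, 19.3, 166.6]
tcp_rot: [3.141, 0.0, 1.375]
ft_force: [0.7, -0.9, 1.3]
opening: 0.525
grip_force: 30.0
```

```bash
python3 look.py; python3 - <<'E'
from h import *
w=read_camera("wrist")
h=cv2.cvtColor(w["img"],cv2.COLOR_BGR2HSV);m=cv2.inRange(h,(20,130,60),(35,255,255))
n,l,st,c=cv2.connectedComponentsWithStats(m)
for i in range(1,n):
  if st[i,4]>200:
    ys,xs=np.nonzero(l==i)
    P=np.array([at(w,u,v,180)[:2] for u,v in zip(xs,ys)],np.float32);print(st[i],cv2.minAreaRect(P),P.mean(0))
E
```

```text
[490.51399974  19.32926431 166.64573895] 1.3752015590077402 [ 0.71877573 -0.86230155  1.32081618] [-0.46975414  0.11525412  0.03213612] 30.000236928462982 0.5253590892214487
yellow 241 [230.  182.8] [[223.0, 173.0], [237.0, 173.0], [237.0, 193.0], [223.0, 193.0]]
yellow 66 [199.5 183.1] [[188.7, 182.8], [192.5, 172.3], [216.6, 180.9], [212.9, 191.4]]
yellow 31 [214.5 185.7] [[212.0, 183.0], [217.0, 183.0], [217.0, 189.0], [212.0, 189.0]]
yellow 367 [176.3 212.3] [[142.8, 211.9], [146.9, 195.2], [207.6, 210.4], [203.5, 227.1]]
red 39 [307.  150.1] [[300.5, 149.9], [301.2, 147.3], [314.1, 150.5], [313.5, 153.1]]
red 184 [227.2 205.3] [[223.0, 195.0], [231.0, 195.0], [231.0, 217.0], [223.0, 217.0]]
[ 142    0  117  115 1472] ((489.5206604003906, 123.83432006835938), (34.03130340576172, 45.3764762878418), 6.336844444274902) [488.8651   117.454155]
[356   0  62  63 690] ((563.6196899414062, 116.0743408203125), (23.000625610351562, 24.18865394592285), 86.43083190917969) [562.8958  112.56427]
[ 205  178  103   98 9268] ((495.19781494140625, 40.57295227050781), (50.8607292175293, 48.83589553833008), 78.79782104492188) [495.09042   40.451035]
[210 302  92  10 807] ((486.43585205078125, -2.910928726196289), (5.5991621017456055, 47.9100341796875), 78.77745819091797) [486.5343     -3.1619484]
```

```bash
python3 -c "
from h import *
m=1.676;d=np.array([np.cos(m),np.sin(m)]);C=np.array([461.5,207.4]);q=C-128*d;print(q)
plan([[490.5,19.3,195,1.375],[q[0],q[1],195,m],[q[0],q[1],171,m]])
"
```

```text
[474.94124392  80.10768695]
[[np.float64(0.0), np.float64(-0.0), np.float64(-28.4)], np.float64(0.0)]
[[np.float64(56.6), np.float64(-27.1), np.float64(-0.0)], np.float64(-0.301)]
[[np.float64(0.0), np.float64(0.0), np.float64(24.0)], np.float64(-0.0)]
```

jog_arm(motion=[[[0,0,-10],0],[[0,0,-20],0],[[0,0,-28],0],[[0,0,-28],0]])

```text
t: 19.75
eef_pos: [490.9, 19.3, 196.0]
tcp_rot: [3.139, -0.0, 1.375]
ft_force: [-0.8, 0.1, -2.9]
opening: 0.527
grip_force: 30.0
```

jog_arm(motion=[[[14,-7,0],-0.07],[[28,-14,0],-0.15],[[42,-20,0],-0.22],[[57,-27,0],-0.3],[[57,-27,0],-0.3]])

```text
t: 20.25
eef_pos: [474.5, 81.6, 194.6]
tcp_rot: [-3.141, -0.0, 1.678]
ft_force: [-0.4, -0.3, -3.5]
opening: 0.522
grip_force: 30.0
```

jog_arm(motion=[[[0,0,8],0],[[0,0,16],0],[[0,0,22],0],[[0,0,22],0]])

```text
t: 20.65
eef_pos: [474.7, 79.9, 171.5]
tcp_rot: [-3.14, -0.0, 1.674]
ft_force: [1.5, -0.4, -3.2]
opening: 0.525
grip_force: 30.0
```

```bash
python3 look.py
```

```text
[474.74579861  79.91175026 171.45473414] 1.6735742743026316 [ 1.47936112 -0.40766521 -3.17051364] [-0.12442388  0.01130796 -0.00397253] 29.999608397483826 0.5245649430043375
yellow 243 [212.9 181.4] [[198.6, 179.2], [211.7, 168.0], [228.4, 187.5], [215.3, 198.7]]
yellow 61 [195.  182.6] [[188.8, 182.2], [192.8, 176.2], [202.1, 182.4], [198.1, 188.4]]
yellow 302 [170.7 212. ] [[142.8, 211.9], [146.9, 195.5], [203.4, 209.6], [199.2, 226.1]]
red 167 [208.1 201.7] [[204.0, 190.0], [212.0, 190.0], [212.0, 214.0], [204.0, 214.0]]
```

jog_arm(motion=[[[0,0,1],0],[[0,0,2],0],[[0,0,3],0],[[0,0,3],0]])

```text
t: 21.1
eef_pos: [475.1, 80.4, 169.6]
tcp_rot: [3.141, -0.0, 1.675]
ft_force: [-0.4, -0.2, -2.7]
opening: 0.529
grip_force: 30.0
```

jog_arm(motion=[[[0,0,0],0],[[0,0,0],0],[[0,0,0],0]], grip=0.477)

```text
t: 21.4
eef_pos: [475.1, 80.4, 169.6]
tcp_rot: [3.141, -0.0, 1.675]
ft_force: [-0.3, -0.2, -2.6]
opening: 0.524
grip_force: 17.0
```

```bash
python3 look.py | head -1
```

```text
[475.07267485  80.38508824 169.64875441] 1.6747717938792057 [-0.29215605 -0.22857187 -2.61920294] [-0.07889019  0.08165041 -0.02247851] 16.9682639837265 0.5235583225831496
```

jog_arm(motion=[[[0,0,1],0],[[4,0,0],0],[[8,0,-1],0],[[12,0,-1],0],[[15,0,-2],0]], grip=0.476)

```text
t: 21.95
eef_pos: [473.5, 95.5, 171.9]
tcp_rot: [3.141, 0.0, 1.675]
ft_force: [0.4, -2.5, -2.7]
opening: 0.522
grip_force: 10.7
```

```bash
python3 look.py
```

```text
[473.52398924  95.5328001  171.87068695] 1.675002100566481 [ 0.43253492 -2.45086421 -2.71356653] [-0.52035812 -0.01923082  0.01437974] 10.717960596084595 0.5215218270806644
yellow 263 [209.3 180.3] [[194.0, 178.0], [206.0, 166.0], [227.5, 187.5], [215.5, 199.5]]
yellow 45 [191.5 181.6] [[189.0, 177.0], [194.0, 177.0], [194.0, 186.0], [189.0, 186.0]]
yellow 298 [170.5 212. ] [[142.8, 211.9], [146.9, 195.2], [203.4, 209.4], [199.2, 226.1]]
red 175 [206.1 201. ] [[200.4, 190.6], [208.1, 189.3], [211.9, 212.4], [204.3, 213.6]]
red 38 [117.9 197.2] [[112.4, 197.9], [113.1, 194.6], [123.5, 196.7], [122.8, 200.0]]
```

jog_arm(motion=[[[8,0,-1],0],[[15,0,-1],0],[[23,0,-1],0],[[31,0,-1],0],[[38,0,0],0]])

```text
t: 22.5
eef_pos: [469.6, 134.0, 171.8]
tcp_rot: [3.141, -0.0, 1.675]
ft_force: [-1.4, -0.5, 6.7]
opening: 0.526
grip_force: 11.0
```

```bash
python3 look.py
```

```text
[469.58895791 133.9678049  171.79172926] 1.675042189037678 [-1.39119183 -0.53879083  6.68623394] [-0.40859221  0.36475559 -0.00901249] 11.042101085186005 0.5258083542089003
yellow 228 [195.6 175.1] [[187.1, 167.3], [200.5, 164.2], [204.7, 182.4], [191.4, 185.5]]
yellow 41 [180.5 178.5] [[176.6, 174.2], [180.2, 172.4], [185.8, 183.6], [182.2, 185.4]]
yellow 74 [216.8 188.2] [[203.6, 188.2], [206.6, 179.2], [227.6, 186.2], [224.6, 195.2]]
yellow 288 [169.9 212. ] [[142.8, 211.7], [147.1, 195.0], [203.9, 209.6], [199.7, 226.2]]
red 207 [200.8 197.4] [[192.0, 186.2], [201.6, 183.6], [208.7, 209.2], [199.1, 211.9]]
red 46 [116.7 197. ] [[109.7, 197.3], [110.4, 194.1], [123.5, 196.7], [122.8, 200.0]]
```

jog_arm(motion=[[[8,0,0],0],[[16,0,1],0],[[24,0,2],0],[[31,0,4],0],[[38,0,6],0]])

```text
t: 23.05
eef_pos: [465.5, 171.7, 165.6]
tcp_rot: [3.142, -0.0, 1.675]
ft_force: [-1.3, 0.4, 2.4]
opening: 0.526
grip_force: 11.0
```

```bash
python3 look.py
```

```text
[465.52742534 171.65812666 165.56720049] 1.6747999074237765 [-1.27101966  0.43416196  2.38536703] [-0.35727376  0.24022756 -0.00831428] 11.03106826543808 0.525991563821961
yellow 253 [185.6 173.8] [[173.3, 169.9], [190.7, 160.2], [200.0, 177.0], [182.6, 186.7]]
yellow 36 [170.9 178.8] [[167.1, 174.8], [170.7, 173.3], [175.3, 184.9], [171.7, 186.3]]
yellow 84 [213.7 187.9] [[194.6, 185.2], [197.6, 176.2], [227.6, 186.2], [224.6, 195.2]]
yellow 294 [170.6 212.7] [[142.8, 211.9], [146.9, 195.5], [204.5, 209.9], [200.4, 226.4]]
red 212 [194.6 195.7] [[184.0, 187.2], [192.8, 182.5], [204.7, 205.0], [196.0, 209.7]]
red 45 [116.6 197. ] [[109.8, 196.9], [110.5, 193.9], [123.5, 197.1], [122.7, 200.2]]
```

jog_arm(motion=[[[7,0,2],0],[[14,0,5],0],[[21,0,8],0],[[28,0,12],0],[[34,0,16],0]])

```text
t: 23.6
eef_pos: [462.1, 205.7, 149.6]
tcp_rot: [3.141, -0.001, 1.675]
ft_force: [-1.3, 2.9, 6.3]
opening: 0.527
grip_force: 11.7
```

jog_arm(motion=[[[5,0,3],0],[[10,0,7],0],[[15,0,10],0],[[19,0,13],0],[[19,0,13],0]])

```text
t: 24.1
eef_pos: [460.0, 224.3, 136.2]
tcp_rot: [-3.141, -0.0, 1.675]
ft_force: [0.4, 4.3, 1.2]
opening: 0.525
grip_force: 11.4
```

```bash
python3 look.py
```

```text
[460.03003052 224.27859359 136.21954655] 1.6751004133580407 [0.35347335 4.31284459 1.21047381] [ 0.80030937  0.23181004 -0.0256483 ] 11.354492157697678 0.5248330142973325
yellow 190 [169.7 175.6] [[156.9, 176.4], [170.7, 164.5], [179.8, 175.1], [166.0, 187.0]]
yellow 116 [209.  185.9] [[188.6, 183.2], [191.6, 174.2], [227.6, 186.2], [224.6, 195.2]]
yellow 305 [172.9 213.1] [[142.8, 211.7], [147.2, 194.6], [207.7, 210.2], [203.3, 227.3]]
red 216 [186.3 195.4] [[174.0, 190.0], [179.6, 183.7], [198.8, 200.8], [193.2, 207.1]]
red 46 [116.7 197. ] [[109.7, 197.3], [110.4, 194.1], [123.5, 196.7], [122.8, 200.0]]
```

jog_arm(motion=[[[7,0,5],0],[[11,0,10],0],[[15,0,14],0],[[19,0,17],0],[[23,0,22],0]])

```text
t: 24.65
eef_pos: [457.8, 246.8, 114.4]
tcp_rot: [3.141, -0.0, 1.675]
ft_force: [-1.1, 4.2, 3.5]
opening: 0.522
grip_force: 11.6
```

jog_arm(motion=[[[4,0,5],0],[[7,0,10],0],[[11,0,15],0],[[15,0,21],0],[[18,0,26],0]])

```text
t: 25.15
eef_pos: [455.8, 264.8, 88.1]
tcp_rot: [3.142, -0.0, 1.675]
ft_force: [0.1, 4.2, 2.1]
opening: 0.525
grip_force: 11.5
```

```bash
python3 look.py
```

```text
[455.83872368 264.77069079  88.05217907] 1.6749134510317185 [0.12544812 4.2152688  2.09623202] [ 0.20689556  0.13738766 -0.05775992] 11.544734537601471 0.5248935755194517
yellow 455 [169.2 203.3] [[142.8, 211.5], [157.8, 173.3], [214.1, 195.5], [199.1, 233.6]]
yellow 117 [209.4 186. ] [[188.6, 183.2], [191.6, 174.2], [227.6, 186.2], [224.6, 195.2]]
red 202 [179.2 197.8] [[166.5, 195.7], [170.4, 188.4], [192.1, 200.1], [188.2, 207.4]]
red 46 [116.7 197. ] [[109.7, 197.3], [110.4, 194.1], [123.5, 196.7], [122.8, 200.0]]
```

jog_arm(motion=[[[4,0,6],0],[[7,0,12],0],[[9,0,18],0],[[11,0,24],0],[[13,0,29],0]])

```text
t: 25.7
eef_pos: [454.5, 277.6, 59.0]
tcp_rot: [-3.142, -0.0, 1.675]
ft_force: [-0.2, 3.8, 1.1]
opening: 0.529
grip_force: 11.6
```

jog_arm(motion=[[[1,0,4],0],[[2,0,8],0],[[3,0,11],0],[[3,0,13],0],[[3,0,13],0]])

```text
t: 26.2
eef_pos: [454.1, 280.1, 46.3]
tcp_rot: [-3.141, 0.0, 1.675]
ft_force: [0.1, 0.7, -1.8]
opening: 0.527
grip_force: 11.5
```

```bash
python3 look.py
```

```text
[454.10366081 280.11036885  46.33143013] 1.6749202834191375 [ 0.07117901  0.73736821 -1.8357546 ] [ 0.02134138 -0.01243476  0.00045429] 11.542115360498428 0.5273074154407876
yellow 115 [209.5 186. ] [[188.6, 183.2], [191.6, 174.2], [227.6, 186.2], [224.6, 195.2]]
yellow 165 [157.2 194.7] [[151.0, 184.0], [162.0, 184.0], [162.0, 209.0], [151.0, 209.0]]
yellow 243 [178.2 216.6] [[142.4, 222.0], [143.3, 205.7], [207.2, 209.4], [206.3, 225.7]]
red 46 [116.7 197. ] [[109.7, 197.3], [110.4, 194.1], [123.5, 196.7], [122.8, 200.0]]
red 176 [175.9 201.3] [[163.9, 201.7], [166.2, 194.1], [188.0, 200.8], [185.6, 208.4]]
```

jog_arm(motion=[[[0,0,2],0],[[0,0,3],0],[[0,0,4],0],[[0,0,4],0]])

```text
t: 26.65
eef_pos: [454.2, 280.3, 42.6]
tcp_rot: [3.142, -0.0, 1.675]
ft_force: [-1.3, 2.0, -0.4]
opening: 0.521
grip_force: 11.6
```

jog_arm(motion=[[[0,0,2],0],[[0,0,3],0],[[0,0,4],0],[[0,0,4],0]])

```text
t: 27.05
eef_pos: [454.2, 280.3, 38.5]
tcp_rot: [3.142, -0.0, 1.675]
ft_force: [-0.3, 1.7, 0.0]
opening: 0.526
grip_force: 11.6
```

jog_arm(motion=[[[0,0,1],0],[[0,0,2],0],[[0,0,3],0],[[0,0,3],0]])

```text
t: 27.45
eef_pos: [454.2, 280.3, 35.5]
tcp_rot: [-3.142, 0.0, 1.675]
ft_force: [0.4, 0.7, -0.8]
opening: 0.527
grip_force: 11.6
```

```bash
python3 look.py; python3 - <<'E'
from h import *
s=state();g=s["eef_pos"]-[0,0,6];m=1.675;d=np.array([np.cos(m),np.sin(m),0]);k=np.array([0,0,1.])
p=read_camera("scene");q=read_camera("top")
for n in["guard","unit"]:
  for im in(p,q):
    for r in cut_out(n,im)[:2]:print(n,round(r["p"],2),np.round(r["box"],1))
w=np.array([-d[1],d[0],0])
for gz in(0,5):
 for a in(0,3,6):
  A=np.radians(a);x=-d*np.cos(A)-k*np.sin(A);z=-d*np.sin(A)+k*np.cos(A);y=np.cross(z,x)
  P=[px(p,g+x*(X+70)+y*Y+z*(Z-gz)) for X in(-30,52) for Y,Z in((-13,11),(10,16))]
  print(gz,a,np.round(P,1).tolist(),"mean",np.mean(P,0).round(1),"black low",(g+x*160-z*(33+gz))[2])
E
```

```text
[454.21515477 280.2524172   35.50022061] 1.6749062835793085 [ 0.39550739  0.69174145 -0.80002925] [ 0.05692052 -0.03602284  0.0879239 ] 11.586249768733978 0.5267249281568811
yellow 112 [209.2 186.1] [[188.6, 183.2], [191.6, 174.2], [227.6, 186.2], [224.6, 195.2]]
yellow 156 [157.7 197.5] [[150.9, 187.9], [161.7, 186.5], [164.6, 210.2], [153.8, 211.5]]
yellow 240 [178.1 216.7] [[142.3, 221.4], [143.4, 205.7], [207.2, 210.1], [206.1, 225.8]]
red 45 [116.8 197.1] [[109.7, 197.6], [110.3, 194.4], [123.4, 196.6], [122.9, 199.8]]
red 178 [175.8 202.4] [[163.9, 203.7], [165.7, 196.0], [187.7, 201.2], [185.8, 208.9]]
unit 0.74 [154.5 188.  204.  222.2]
unit 0.63 [191.9 205.1 218.5 221.5]
unit 0.58 [356.4 179.1 380.  197.4]
0 0 [[163.7, 202.4], [166.9, 197.1], [185.8, 207.8], [188.8, 202.5]] mean [176.3 202.4] black low -3.5039800518118653
0 3 [[163.9, 202.9], [167.2, 197.7], [186.1, 209.3], [189.2, 204.0]] mean [176.6 203.5] black low -11.832507697583814
0 6 [[164.1, 203.4], [167.5, 198.2], [186.3, 210.8], [189.5, 205.5]] mean [176.8 204.5] black low -20.04775672178944
5 0 [[163.9, 203.5], [167.1, 198.3], [185.9, 209.0], [189.0, 203.6]] mean [176.5 203.6] black low -8.503980051811865
5 3 [[164.0, 204.0], [167.3, 198.8], [186.2, 210.5], [189.3, 205.1]] mean [176.7 204.6] black low -16.82565537135668
5 6 [[164.1, 204.5], [167.5, 199.4], [186.3, 211.9], [189.5, 206.6]] mean [176.9 205.6] black low -25.02036619863081
```

jog_arm(motion=[[[0,0,1],0],[[0,0,1],0],[[0,0,2],0],[[0,0,2],0]])

```text
t: 28.2
eef_pos: [454.1, 280.3, 34.6]
tcp_rot: [3.141, -0.0, 1.675]
ft_force: [-4.0, -1.1, 13.0]
opening: 0.526
grip_force: 11.5
```

jog_arm(motion=[[[0,0,1],0],[[0,0,1],0],[[0,0,2],0],[[0,0,2],0]])

```text
t: 28.6
eef_pos: [454.2, 280.4, 32.8]
tcp_rot: [3.141, -0.0, 1.675]
ft_force: [-4.2, -1.2, 17.3]
opening: 0.523
grip_force: 11.4
```

jog_arm(motion=[[[0,0,-2],0],[[0,0,-2],0],[[0,0,-2],0],[[0,0,-2],0],[[0,0,-2],0]], grip=0.3)

```text
t: 29.1
eef_pos: [454.2, 280.3, 33.5]
tcp_rot: [-3.141, 0.0, 1.675]
ft_force: [0.7, 1.2, 0.2]
opening: 0.702
grip_force: 0.0
```

jog_arm(motion=[[[0,0,-40],0],[[0,0,-80],0],[[0,0,-120],0],[[0,0,-160],0],[[0,0,-160],0]])

```text
t: 29.6
eef_pos: [455.7, 281.1, 198.3]
tcp_rot: [3.134, -0.003, 1.675]
ft_force: [-0.2, -0.1, 1.0]
opening: 0.702
grip_force: 0.0
```

jog_arm(motion=[[[-50,0,-50],0],[[-100,0,-60],0],[[-130,0,-60],0],[[-130,0,-60],0],[[-130,0,-60],0]], grip=1)

```text
t: 30.1
eef_pos: [467.7, 150.2, 253.2]
tcp_rot: [-3.141, -0.0, 1.672]
ft_force: [0.8, -0.2, 0.2]
opening: 0.334
grip_force: 0.0
```

```bash
cat > meas.py <<'E'
from h import *
s=state();print(s["eef_pos"],s["tcp_rot"][2],s["t"],s["opening"])
w=read_camera("wrist");cv2.imwrite("pics/w_%d.png"%w["shot"],w["img"])
h=cv2.cvtColor(w["img"],cv2.COLOR_BGR2HSV)
for n,m,z in(("yellow",cv2.inRange(h,(20,110,50),(36,255,255)),69),("red",cv2.inRange(h,(0,110,40),(8,255,255))|cv2.inRange(h,(172,110,40),(180,255,255)),48)):
    k,l,st,c=cv2.connectedComponentsWithStats(m)
    for i in range(1,k):
        if st[i,4]>100:
            ys,xs=np.nonzero(l==i);P=np.array([at(w,u,v,z)[:2] for u,v in zip(xs,ys)],np.float32)
            r=cv2.minAreaRect(P);print(n,st[i].tolist(),np.round(r[0],1),np.round(r[1],1),round(r[2],1),"box",np.round(cv2.boxPoints(r),0).tolist())
for n in["unit","mat_top"]:
    for r in cut_out(n,w)[:2]:print(n,round(r["p"],2),np.round(r["box"]))
E
python3 meas.py
```

```text
[467.74078737 150.19889148 253.17172994] 1.672341229890245 30.1 0.3340845466545862
yellow [222, 32, 66, 165, 3707] [461.4 212.1] [ 66.9 172.6] 6.3 box [[419.0, 294.0], [438.0, 123.0], [504.0, 130.0], [485.0, 302.0]]
yellow [354, 91, 72, 115, 1035] [612.2 193.7] [122.3  47.8] 86.7 box [[585.0, 134.0], [633.0, 131.0], [640.0, 253.0], [592.0, 256.0]]
yellow [191, 265, 13, 51, 240] [407.5  -8.6] [14.  75.4] 0.1 box [[400.0, 29.0], [401.0, -46.0], [415.0, -46.0], [414.0, 29.0]]
yellow [308, 265, 14, 51, 235] [559.5   7.1] [14.3 75.3] 12.8 box [[544.0, 42.0], [561.0, -31.0], [575.0, -28.0], [558.0, 45.0]]
yellow [116, 328, 289, 10, 1262] [495.9 -65.5] [391.7  14.8] 5.8 box [[300.0, -78.0], [302.0, -93.0], [691.0, -53.0], [690.0, -38.0]]
red [243, 95, 22, 73, 1577] [460.5 197.2] [25.3 82.6] 5.8 box [[444.0, 237.0], [452.0, 155.0], [477.0, 157.0], [469.0, 240.0]]
unit 0.9 [232.  32. 280. 204.]
mat_top 0.88 [216.  29. 292. 202.]
mat_top 0.66 [352.  86. 427. 208.]
```

jog_arm(motion=[[[18,10,30],0],[[36,20,70],0],[[54,29,110],0],[[54,29,143],0],[[54,29,143],0]], grip=1)

```text
t: 30.75
eef_pos: [488.7, 208.7, 106.6]
tcp_rot: [-3.134, 0.001, 1.677]
ft_force: [0.2, -0.0, 0.8]
opening: 0.002
grip_force: 0.0
```

jog_arm(motion=[[[0,0,0],0],[[0,0,0],0],[[0,0,0],0],[[0,0,0],0]])

```text
t: 31.15
eef_pos: [491.3, 207.7, 112.0]
tcp_rot: [3.139, -0.0, 1.675]
ft_force: [0.4, 0.3, 0.3]
opening: 0.003
grip_force: 0.0
```

```bash
python3 meas.py; python3 - <<'E'
from h import *
C=np.array([461,208]);d=np.array([np.cos(1.672),np.sin(1.672)]);ux=-d;uy=np.array([d[1],-d[0]])
e=state()["eef_pos"][:2]-C;print("tool at unit x,y",e@ux,e@uy)
E
```

```text
[491.34362356 207.72379268 111.95548794] 1.6746056220167158 31.15 0.003096640069299916
yellow [167, 71, 100, 179, 7247] [464.3 245.3] [ 60.2 116.8] 6.5 box [[428.0, 300.0], [441.0, 184.0], [501.0, 191.0], [488.0, 307.0]]
yellow [370, 153, 100, 123, 1298] [601.9 221. ] [90.6 42. ] 86.6 box [[578.0, 177.0], [620.0, 175.0], [625.0, 265.0], [584.0, 267.0]]
red [194, 168, 37, 83, 2714] [459.2 206.9] [25.4 65.6] 5.9 box [[443.0, 238.0], [450.0, 173.0], [475.0, 176.0], [468.0, 241.0]]
unit 0.71 [170.  78. 250. 251.]
unit 0.55 [194. 168. 233. 251.]
mat_top 0.76 [160.  63. 273. 255.]
mat_top 0.61 [366. 147. 476. 307.]
tool at unit x,y 3.3958876470257153 29.931060360783352
```

jog_arm(motion=[[[0,0,20],0],[[0,0,40],0],[[0,0,51],0],[[0,0,51],0],[[0,0,51],0]])

```text
t: 31.8
eef_pos: [491.1, 207.7, 60.0]
tcp_rot: [3.142, -0.0, 1.675]
ft_force: [0.0, 0.0, 0.3]
opening: 0.006
grip_force: 0.0
```

jog_arm(motion=[[[0,-4,0],0],[[0,-8,0],0],[[0,-12,0],0],[[0,-15,0],0],[[0,-15,0],0]])

```text
t: 32.3
eef_pos: [476.0, 206.2, 60.0]
tcp_rot: [3.141, -0.0, 1.675]
ft_force: [1.5, 0.7, 1.7]
opening: 0.005
grip_force: 0.9
```

```bash
python3 meas.py
```

```text
[475.97029052 206.2311647   60.00844343] 1.6749470856361142 32.3 0.005293892500633617
yellow [156, 62, 139, 188, 12477] [457.5 257.2] [60.3 88.5] 6.4 box [[423.0, 298.0], [433.0, 210.0], [492.0, 217.0], [483.0, 305.0]]
yellow [427, 165, 85, 111, 793] [579.3 238.2] [59.7 22.6] 86.6 box [[566.0, 209.0], [589.0, 208.0], [592.0, 267.0], [570.0, 269.0]]
yellow [405, 302, 44, 37, 300] [571.8 175.6] [17.2 32. ] 46.0 box [[554.0, 181.0], [577.0, 158.0], [589.0, 171.0], [566.0, 193.0]]
red [195, 186, 47, 65, 2593] [453.4 220.6] [25.4 39.2] 5.9 box [[439.0, 239.0], [443.0, 200.0], [468.0, 202.0], [464.0, 241.0]]
unit 0.82 [156.  69. 274. 333.]
unit 0.6 [160.  49. 300. 254.]
mat_top 0.9 [159.  50. 302. 258.]
mat_top 0.74 [398. 155. 512. 338.]
```

jog_arm(motion=[[[0,-3,0],0],[[0,-6,0],0],[[0,-9,0],0],[[0,-9,0],0],[[0,-9,0],0]])

```text
t: 32.95
eef_pos: [466.8, 205.2, 59.5]
tcp_rot: [-3.141, 0.0, 1.675]
ft_force: [0.6, 0.4, -0.6]
opening: 0.004
grip_force: 0.4
```

```bash
python3 meas.py|head -5;python3 meas.py|grep red; python3 - <<'E'
from h import *
p=read_camera("scene");h=cv2.cvtColor(p["img"],cv2.COLOR_BGR2HSV)
m=(cv2.inRange(h,(0,110,40),(8,255,255))|cv2.inRange(h,(172,110,40),(180,255,255)))[180:230,140:215]
ys,xs=np.nonzero(m);print(len(xs),xs.min()+140,xs.max()+140,ys.min()+180,ys.max()+180)
E
```

```text
[466.77166363 205.18386429  59.54808905] 1.6748793642980178 32.95 0.0036339131518855323
yellow [184, 62, 126, 188, 12620] [458.  257.3] [53.5 88.2] 6.3 box [[427.0, 298.0], [436.0, 211.0], [489.0, 216.0], [480.0, 304.0]]
yellow [440, 166, 72, 110, 720] [572.4 238.3] [59.5 15.5] 86.0 box [[563.0, 209.0], [578.0, 208.0], [582.0, 267.0], [567.0, 268.0]]
yellow [250, 270, 4, 45, 105] [466.6 188.2] [ 1.6 27.3] 5.7 box [[464.0, 202.0], [467.0, 174.0], [469.0, 175.0], [466.0, 202.0]]
yellow [417, 302, 36, 37, 280] [566.6 176.7] [15.8 28.6] 39.8 box [[551.0, 183.0], [570.0, 161.0], [582.0, 171.0], [564.0, 193.0]]
red [204, 186, 36, 64, 2003] [446.1 220.2] [19.4 38.4] 6.0 box [[434.0, 238.0], [438.0, 200.0], [458.0, 202.0], [454.0, 240.0]]
192 160 185 197 209
```

jog_arm(motion=[[[-4,0,0],0],[[-8,0,0],0],[[-12,0,0],0],[[-16,0,0],0],[[-19,0,0],0]])

```text
t: 33.8
eef_pos: [469.1, 186.2, 59.8]
tcp_rot: [3.141, -0.0, 1.674]
ft_force: [-0.2, 6.5, 3.9]
opening: 0.004
grip_force: 3.2
```

jog_arm(motion=[[[-1,0,0],0],[[-2,0,0],0],[[-3,0,0],0],[[-3,0,0],0]])

```text
t: 34.2
eef_pos: [469.2, 183.3, 59.8]
tcp_rot: [-3.142, -0.0, 1.674]
ft_force: [-0.5, 5.9, 3.9]
opening: 0.001
grip_force: 3.0
```

```bash
python3 meas.py
```

```text
[469.22939826 183.28143642  59.77328682] 1.6744024447852002 34.2 0.0006688382159936902
yellow [181, 23, 130, 227, 14083] [459.6 242.8] [ 53.5 103.3] 6.3 box [[427.0, 291.0], [439.0, 189.0], [492.0, 194.0], [480.0, 297.0]]
yellow [434, 133, 78, 143, 868] [571.  223.6] [74.8 11.8] 86.2 box [[563.0, 187.0], [574.0, 186.0], [579.0, 260.0], [568.0, 261.0]]
yellow [259, 272, 4, 44, 101] [473.9 165.7] [ 1.6 26.8] 6.3 box [[472.0, 179.0], [475.0, 152.0], [476.0, 152.0], [473.0, 179.0]]
yellow [420, 302, 38, 16, 192] [572.5 164.9] [ 6.8 21.9] 80.1 box [[561.0, 163.0], [583.0, 160.0], [584.0, 166.0], [562.0, 170.0]]
red [218, 133, 13, 13, 139] [446.4 243.2] [6.4 6.3] 5.9 box [[443.0, 246.0], [444.0, 240.0], [450.0, 240.0], [449.0, 247.0]]
red [202, 161, 38, 89, 2979] [447.5 205.1] [19.8 52.5] 5.8 box [[435.0, 230.0], [440.0, 178.0], [460.0, 180.0], [455.0, 232.0]]
unit 0.68 [186.  32. 301. 333.]
mat_top 0.86 [413. 122. 512. 323.]
mat_top 0.78 [171.   8. 322. 254.]
```

jog_arm(motion=[[[5,0,0],0],[[5,0,-6],0],[[3,0,-6],0],[[0,0,-6],0],[[0,0,-6],0]])

```text
t: 34.85
eef_pos: [469.4, 182.9, 65.7]
tcp_rot: [3.142, -0.0, 1.674]
ft_force: [0.4, 0.5, -0.1]
opening: 0.007
grip_force: 0.5
```

jog_arm(motion=[[[-1,0,0],0],[[-2,0,0],0],[[-2,0,0],0]])

```text
t: 35.15
eef_pos: [469.5, 181.3, 65.6]
tcp_rot: [-3.141, -0.0, 1.675]
ft_force: [0.7, 3.0, 0.1]
opening: 0.006
grip_force: 1.4
```

jog_arm(motion=[[[-1,0,0],0],[[-2,0,0],0],[[-2,0,0],0]])

```text
t: 35.45
eef_pos: [469.8, 179.3, 65.6]
tcp_rot: [3.142, -0.0, 1.675]
ft_force: [1.3, 2.7, -0.6]
opening: 0.008
grip_force: 1.2
```

```bash
python3 meas.py
```

```text
[469.78453657 179.27219625  65.61315478] 1.6747985011324324 35.45 0.007848843292060396
yellow [183, 18, 127, 232, 13367] [460.  238.9] [ 54.3 109.6] 6.3 box [[427.0, 290.0], [439.0, 181.0], [493.0, 187.0], [481.0, 296.0]]
yellow [428, 127, 84, 149, 917] [574.3 219.1] [81. 15.] 86.6 box [[564.0, 179.0], [579.0, 178.0], [584.0, 259.0], [569.0, 260.0]]
yellow [250, 270, 4, 46, 101] [470.  157.6] [ 1.7 29.2] 5.7 box [[468.0, 172.0], [471.0, 143.0], [472.0, 143.0], [469.0, 172.0]]
yellow [417, 302, 43, 8, 159] [576. 161.] [ 2.6 24.6] 86.7 box [[564.0, 160.0], [588.0, 159.0], [588.0, 162.0], [564.0, 163.0]]
red [218, 129, 13, 13, 132] [446.3 240.6] [6.6 6.5] 6.0 box [[443.0, 244.0], [443.0, 237.0], [450.0, 238.0], [449.0, 244.0]]
red [204, 157, 38, 93, 3134] [448.7 200.2] [20.7 56.8] 5.5 box [[436.0, 227.0], [441.0, 171.0], [462.0, 173.0], [456.0, 229.0]]
unit 0.57 [187.  33. 298. 333.]
mat_top 0.66 [411. 118. 512. 315.]
mat_top 0.56 [172.   6. 316. 251.]
```

jog_arm(motion=[[[3,0,0],0],[[5,0,0],0],[[5,6,0],0],[[5,12,0],0],[[5,18,0],0]])

```text
t: 36.1
eef_pos: [487.8, 186.3, 65.6]
tcp_rot: [3.142, -0.0, 1.675]
ft_force: [0.4, 0.7, -0.0]
opening: 0.006
grip_force: 0.0
```

jog_arm(motion=[[[0,8,0],0],[[0,16,0],0],[[0,16,-40],0],[[0,16,-90],0],[[0,16,-140],0]])

```text
t: 36.6
eef_pos: [503.1, 187.7, 207.1]
tcp_rot: [-3.14, 0.0, 1.675]
ft_force: [1.0, -0.1, 0.8]
opening: 0.005
grip_force: 0.0
```

jog_arm(motion=[[[-20,-10,-40],0],[[-40,-30,-60],0],[[-40,-30,-60],0],[[-40,-30,-60],0],[[-40,-30,-60],0]])

```text
t: 37.1
eef_pos: [477.7, 145.2, 264.9]
tcp_rot: [-3.141, -0.0, 1.675]
ft_force: [0.3, 0.8, -1.0]
opening: 0.006
grip_force: 0.0
```

```bash
python3 meas.py
```

```text
[477.66086794 145.22337746 264.88088414] 1.6747459431468033 37.1 0.006277398681029377
yellow [216, 30, 64, 161, 1723] [463.1 210.3] [ 67.3 172.7] 6.3 box [[420.0, 292.0], [439.0, 121.0], [506.0, 128.0], [487.0, 300.0]]
yellow [224, 39, 47, 44, 1915] [456.1 266.6] [49.6 42. ] 4.2 box [[430.0, 286.0], [433.0, 244.0], [482.0, 247.0], [479.0, 289.0]]
yellow [346, 87, 69, 113, 977] [614.7 192.4] [123.   48.1] 86.6 box [[587.0, 132.0], [635.0, 130.0], [642.0, 252.0], [594.0, 255.0]]
yellow [259, 272, 4, 44, 101] [501.4 -18.5] [ 4.1 67. ] 6.1 box [[496.0, 15.0], [503.0, -52.0], [507.0, -52.0], [500.0, 15.0]]
yellow [239, 328, 106, 10, 622] [551.5 -76.3] [147.5  15.3] 6.0 box [[477.0, -76.0], [479.0, -92.0], [626.0, -76.0], [624.0, -61.0]]
yellow [123, 333, 48, 5, 147] [ 349.4 -101.7] [66.3  6.9] 6.0 box [[316.0, -102.0], [317.0, -109.0], [383.0, -102.0], [382.0, -95.0]]
yellow [199, 333, 41, 5, 101] [450.6 -91.1] [56.4  6.9] 6.0 box [[422.0, -91.0], [423.0, -97.0], [479.0, -92.0], [478.0, -85.0]]
red [235, 99, 22, 71, 1443] [460.8 186.7] [24.9 83.2] 4.8 box [[445.0, 227.0], [452.0, 144.0], [477.0, 146.0], [470.0, 229.0]]
unit 0.62 [222.  40. 271. 203.]
mat_top 0.83 [346.  82. 417. 205.]
mat_top 0.7 [208.  24. 283. 196.]
```

jog_arm(motion=[[[15,7,40],0],[[30,14,80],0],[[45,19,120],0],[[45,19,155],0],[[45,19,155],0]])

```text
t: 37.75
eef_pos: [489.7, 191.8, 106.4]
tcp_rot: [-3.133, 0.001, 1.676]
ft_force: [-0.1, 0.3, 0.7]
opening: 0.004
grip_force: 0.0
```

jog_arm(motion=[[[0,0,0],0],[[0,0,20],0],[[0,0,42],0],[[0,0,42],0],[[0,0,42],0]])

```text
t: 38.25
eef_pos: [492.3, 191.8, 70.3]
tcp_rot: [3.14, -0.0, 1.675]
ft_force: [-0.7, 0.1, 0.2]
opening: 0.004
grip_force: 0.0
```

jog_arm(motion=[[[0,-6,0],0],[[0,-12,0],0],[[0,-18,0],0],[[0,-24,0],0],[[0,-24,0],0]])

```text
t: 38.75
eef_pos: [471.9, 190.0, 71.8]
tcp_rot: [3.128, -0.002, 1.675]
ft_force: [11.7, -2.7, 18.9]
opening: 0.01
grip_force: 11.9
```

jog_arm(motion=[[[-4,0,0],0],[[-8,0,0],0],[[-8,0,0],0]])

```text
t: 39.05
eef_pos: [468.4, 181.0, 69.1]
tcp_rot: [3.141, -0.0, 1.675]
ft_force: [1.6, -0.1, -0.3]
opening: 0.004
grip_force: 0.6
```

jog_arm(motion=[[[-1,0,0],0],[[-2,0,0],0],[[-2,0,0],0]])

```text
t: 39.35
eef_pos: [468.6, 179.2, 68.5]
tcp_rot: [-3.141, 0.0, 1.675]
ft_force: [1.1, -0.4, 0.3]
opening: 0.009
grip_force: 0.6
```

jog_arm(motion=[[[-1,0,0],0],[[-2,0,0],0],[[-2,0,0],0]])

```text
t: 39.65
eef_pos: [469.0, 177.2, 68.6]
tcp_rot: [3.142, -0.0, 1.675]
ft_force: [0.7, 0.3, 0.6]
opening: 0.005
grip_force: 0.7
```

jog_arm(motion=[[[-1,0,0],0],[[-2,0,0],0],[[-2,0,0],0]])

```text
t: 39.95
eef_pos: [469.3, 175.2, 68.7]
tcp_rot: [3.141, -0.0, 1.675]
ft_force: [1.6, 1.1, 1.3]
opening: 0.004
grip_force: 1.0
```

```bash
python3 meas.py | grep -v mat_top
```

```text
[469.32861011 175.22547674  68.69442256] 1.6747202756928674 39.95 0.0035916562378278307
yellow [183, 12, 128, 238, 13126] [459.  235.4] [ 56.6 114.2] 6.4 box [[425.0, 289.0], [437.0, 176.0], [494.0, 182.0], [481.0, 295.0]]
yellow [425, 120, 87, 156, 951] [574.9 215.4] [85.8 15.7] 86.4 box [[564.0, 173.0], [580.0, 172.0], [585.0, 258.0], [570.0, 259.0]]
red [217, 122, 13, 13, 129] [444.7 240. ] [6.7 6.5] 6.0 box [[441.0, 243.0], [442.0, 236.0], [448.0, 237.0], [448.0, 244.0]]
red [204, 150, 39, 100, 3482] [448.1 197.1] [21.6 61.8] 5.7 box [[434.0, 227.0], [440.0, 165.0], [462.0, 167.0], [456.0, 229.0]]
unit 0.72 [184.  24. 296. 331.]
```

jog_arm(motion=[[[3,0,0],0],[[4,5,0],0],[[4,10,0],0],[[4,15,0],0],[[4,20,0],0]])

```text
t: 40.6
eef_pos: [489.0, 181.4, 68.5]
tcp_rot: [-3.141, -0.0, 1.675]
ft_force: [-0.3, -0.3, 0.8]
opening: 0.003
grip_force: 0.0
```

jog_arm(motion=[[[0,8,0],0],[[0,14,0],0],[[0,14,-40],0],[[0,14,-90],0],[[0,14,-140],0]])

```text
t: 41.1
eef_pos: [502.5, 182.7, 210.1]
tcp_rot: [-3.14, 0.0, 1.675]
ft_force: [0.9, -0.4, 0.2]
opening: 0.006
grip_force: 0.0
```

jog_arm(motion=[[[-20,-10,-40],0],[[-40,-30,-60],0],[[-40,-30,-60],0],[[-40,-30,-60],0],[[-40,-30,-60],0]])

```text
t: 41.6
eef_pos: [477.1, 140.2, 267.9]
tcp_rot: [-3.141, -0.0, 1.675]
ft_force: [0.2, -0.2, 0.4]
opening: 0.003
grip_force: 0.0
```

```bash
python3 meas.py
```

```text
[477.13739331 140.15487438 267.87192571] 1.6748057894744908 41.6 0.002745247643628995
yellow [217, 26, 64, 161, 1720] [463.  209.5] [ 67.3 172.9] 6.3 box [[420.0, 292.0], [439.0, 120.0], [506.0, 127.0], [487.0, 299.0]]
yellow [225, 35, 47, 44, 1935] [455.7 266. ] [49.8 42.3] 6.0 box [[429.0, 284.0], [433.0, 242.0], [483.0, 248.0], [478.0, 290.0]]
yellow [346, 84, 69, 112, 977] [614.8 191.6] [123.2  48.1] 86.6 box [[587.0, 132.0], [635.0, 129.0], [642.0, 252.0], [594.0, 254.0]]
yellow [249, 267, 5, 49, 115] [487.9 -23.3] [ 5.4 75.1] 5.8 box [[481.0, 14.0], [489.0, -61.0], [494.0, -60.0], [487.0, 14.0]]
yellow [259, 271, 4, 45, 112] [501.  -24.9] [ 4.1 69.1] 6.3 box [[495.0, 9.0], [503.0, -59.0], [507.0, -59.0], [499.0, 10.0]]
yellow [237, 328, 108, 10, 611] [550.2 -84.1] [151.7  15.5] 6.0 box [[474.0, -84.0], [476.0, -100.0], [626.0, -84.0], [625.0, -69.0]]
yellow [59, 333, 137, 5, 356] [ 320.  -112.6] [193.    6.9] 6.0 box [[224.0, -119.0], [224.0, -126.0], [416.0, -106.0], [416.0, -99.0]]
yellow [196, 333, 40, 5, 101] [445.1 -99.5] [55.2  6.9] 6.0 box [[417.0, -99.0], [418.0, -106.0], [473.0, -100.0], [472.0, -93.0]]
red [236, 95, 22, 70, 1463] [460.7 186.8] [25.  82.6] 5.1 box [[445.0, 227.0], [452.0, 145.0], [477.0, 147.0], [470.0, 229.0]]
unit 0.91 [227.  33. 270. 199.]
mat_top 0.87 [208.  20. 286. 192.]
mat_top 0.71 [342.  80. 417. 200.]
```

Guard shut, unit about 10 mm from the mat's centre and aligned with it; handing in.

```bash
python3 -c "
from h import *
print(job_done())"
```

```text
the job is handed in; nothing more can be done
None
```

I handed the job in at about 42 s. The unit lies face up on the larger mat, about 10 mm off centre and lengthwise, let go, with the guard shut. The toggle is on as judged from finger position and contact force, since I never saw it directly, and the judge returned no verdict.

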